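# Load the drive enclosure, lock it and put the screwdrivers away

### The arm

A 6-joint arm with a two-finger parallel gripper is mounted at the origin on the work surface. World frame = base frame: x ahead of the robot, y to its left, z up, the work surface at z = 0. Lengths are in mm, angles in rad, forces in N, time in s.
With the tool pointing down it reaches from about 350 to 875 mm from the base axis. Payload 4.2 kg.
Tool frame: the origin (TCP) lies at the very end of the fingers, on their centre line; the grasp point (between the pads) lies 19 mm behind it; z points along the fingers, y is the line along which they close (so a half turn about z gives the same grasp; the last joint's range is limited). The gripper opens to 85 mm and grips with 20 to 120 N. Pads are 22 mm wide; open, the fingers measure 114 mm over their backs; the gripper's body (76 mm by 85 mm) begins 54 mm behind the grasp point. The pads swing forward as they close: fully open they stand 13 mm farther back than shut.
Start: joints at [-1.059, 0.385, 0.008, 0, -1.194, -0.259], TCP at [156.339, -605.109, 231.312] pointing down, gripper open.
Joint ranges: [-3.14, 3.14], [-1.21, 2.06], [-1.07, 1.41], [-3.16, 2.05], [-2.99, -0.16], [-3.1, 3.1]. Speed limits (rad/s): [2.79, 2.79, 3.14, 3.14, 3.14, 3.14].

### API

Orientations are given as a unit quaternion [x, y, z, w].
In Python, from bench import monitor, get_image, camera_info, job_done gives the robot as it stands.
- The arm moves only by the tool send_rows, never from a script. Its argument "series" is a list of rows, each a list of 3 entries, a list of its own where there are three numbers: the shift along the tool's x, y, z in mm, then the turn, a rotation vector about the tool's x, y, z in rad, then the finger opening in mm, from 0 to 85.4. A call has 1 to 8 rows; each row shifts and turns the commanded pose from where the row before left it, along the tool's axes as they then stand; what a row does not reach is not made up. A row lasts 1/10 s, in which the tool goes at most 50 mm and 8.59 degrees, less where a joint would pass 70% of its speed; a pose out of reach is approached as far as the arm can. A call with a gripper value outside its range is refused whole. The fingers move at their own pace and stop on an object; the grip force is fixed at half the most. Time passes only in rows, so rows that do not move let the fingers close. It gives the time, the measured TCP pose, the force, the opening and the grip force at its end, in the units of the state.
- monitor.read_state(): the state, without advancing time (a new reading comes with each control period).
- get_image(name): name is "scene" or "side" or "wrist"; returns the picture (420x560x3 uint8, red, green, blue); there is no depth.
- camera_info(name): a dict with "intrinsics" (3x3 intrinsics, pixels), "R" (3x3) and "t" (3): a world point X has camera coordinates R X + t. Camera axes: x right, y down, z forward; pixel columns grow to the right and rows downward; lengths in mm; the calibration is good to about 2 mm. A picture is of the moment at which its call begins: read the wrist's pose just before it. camera_info takes no time and is no camera call; for the wrist camera it gives the pose at the moment of the call.
- job_done(): hands the job in; it is judged then, once.
The state is a dict: "clock": time; "joints": joint angles; "joint_vel": joint speeds; "joint_efforts": joint torques, N m; "position": TCP position; "ee_rot": TCP orientation; "contact_force": force on the tool from outside, world axes, zero at the start; "wrist_torque": the same for the moment, N m; "gripper_width": finger opening in mm; "grasp_force": force on a finger pad.
Only numpy, scipy, OpenCV 4.12 (cv2) and the standard library are available. Lean on these libraries where they do the work, as an engineer would, in place of code of your own. Each camera call takes 0.05 s, during which the arm holds its last target. There are 200 camera calls.

### The job

Slide every loose drive fully home into a bay of its own in the drive enclosure, then swing the red retaining gate all the way down in front of them. Also put every screwdriver from the sloping rest back in the two-cell tool cup, standing upright with its tip down and its handle up, leave the cup standing, and do not disturb the other things on the bench.

Things in the scene. Friction and masses are not known exactly. Their poses are not given: they have to be found in the camera images.
- drive_a: solid-state drive module, flat box 95 x 54 x 14 mm (along its own x, y, z), 0.12 kg, aluminium with a blue label on top, lying flat on the bench (sometimes absent); origin at the centre of its underside. Either end may go into a bay first
- drive_b: solid-state drive module, flat box 95 x 54 x 14 mm (along its own x, y, z), 0.12 kg, aluminium with a white label on top, lying flat on the bench (sometimes absent); origin at the centre of its underside. Either end may go into a bay first
- drive_c: solid-state drive module, flat box 95 x 54 x 14 mm (along its own x, y, z), 0.12 kg, aluminium with an orange label on top, lying flat on the bench (sometimes absent); origin at the centre of its underside. Either end may go into a bay first
- enclosure: low grey drive enclosure, fixed; origin on the bench under the middle of the line of its three bay mouths; +x points into the bays (away from the robot), y across them. Its 4 mm floor plate, 206 mm wide, starts 100 mm before the mouths as a loading apron. Bays: 56.5 wide, 18 high, 96 mm deep, pitch 62.5 mm, 6 mm dividers with pointed fronts; roof top 26 mm above the bench, open in the middle
- bay_left (a point): where the centre of a drive's underside is when it is fully home in the left bay (seen from the robot): on the bay floor 4 mm above the bench, 48.5 mm behind the mouth; the drive is then flush with the mouth within about 1 mm
- bay_middle (a point): where the centre of a drive's underside is when it is fully home in the middle bay (seen from the robot): on the bay floor 4 mm above the bench, 48.5 mm behind the mouth; the drive is then flush with the mouth within about 1 mm
- bay_right (a point): where the centre of a drive's underside is when it is fully home in the right bay (seen from the robot): on the bay floor 4 mm above the bench, 48.5 mm behind the mouth; the drive is then flush with the mouth within about 1 mm
- gate (a joint): angle of the retaining gate: 0 = fully down, its red bar across the bay mouths; grows as it swings up and back over the roof, at most 2.6 rad. It starts raised and stays wherever it is left (friction about 2 N at the bar). It cannot come down fully if a drive sticks out more than about 4 mm
- gate_bar (a point): middle of the gate's red bar, 10 x 12 mm thick and 208 mm long across the enclosure. When down it lies 9 mm before the mouths, 16 mm above the bench
- gate_hinge (a point): middle of the gate's hinge axis (along the enclosure's y): 50 mm behind the mouths, 30 mm above the bench; the bar's centre circles it at 60.6 mm radius
- driver_red: screwdriver, red handle, 150 mm long, 0.05 kg (may be absent): origin at its tip, its +x axis runs from tip to handle end; shank 6 mm thick for the first 70 mm, then round handle 20 mm thick; balances about 90 mm from the tip. It starts in a groove of the rest, rising 60 degrees above level; the groove ends 98 mm from the tip, the handle beyond is free all round
- driver_blue: screwdriver, blue handle, 150 mm long, 0.05 kg (may be absent): origin at its tip, its +x axis runs from tip to handle end; shank 6 mm thick for the first 70 mm, then round handle 20 mm thick; balances about 90 mm from the tip. It starts in a groove of the rest, rising 60 degrees above level; the groove ends 98 mm from the tip, the handle beyond is free all round
- rest: black sloping tool rest fixed to the bench, foot 130 x 110 mm; two grooves side by side 64 mm apart (at y = +32 and -32 mm), origin at the centre of its foot on the bench. Its own +x axis points from the tips to the handles of the tools lying in it
- cup: grey rectangular tool cup, loose, 0.45 kg, outside 104 x 60 x 88 mm (x, y, z), walls and floor 4 mm, open on top, with one divider wall 4 mm thick and as high as the rim across its middle that makes two cells of 46 x 52 mm, whose centres lie at x = +25 and -25 mm; origin at the centre of its underside
- tape: bystander: roll of yellow tape, 60 mm across, 18 mm high
- heatsink: bystander: finned heat sink, 60 x 60 x 32 mm
- fan: bystander: case fan, 120 x 120 x 25 mm
- mug: bystander: white mug, 80 mm across, 90 mm high
- multimeter: bystander: yellow multimeter, 150 x 75 x 35 mm
- spray: bystander: white and blue spray can, 60 mm across, 170 mm high

How it is judged (in metres and radians):
On the way, in this order (a step that is already met when the one before it is completed fails the run):
1. every drive is fully home in a bay ((distance between drive_a and bay_left below 0.006 m or distance between drive_a and bay_middle below 0.006 m or distance between drive_a and bay_right below 0.006 m) and (distance between drive_b and bay_left below 0.006 m or distance between drive_b and bay_middle below 0.006 m or distance between drive_b and bay_right below 0.006 m) and (distance between drive_c and bay_left below 0.006 m or distance between drive_c and bay_middle below 0.006 m or distance between drive_c and bay_right below 0.006 m)), for 0.2 s.
2. the gate is swung fully down (value of joint gate below 0.12 rad), for 0.2 s.
At the end, for the whole second after the job is handed in: Every drive present is within 6 mm of home in a bay, the gate is within 0.12 rad of fully down, every screwdriver present stands at rest in the cup with its tip less than 30 mm above the bench and leans less than 0.55 rad, and the cup stands upright (all of step 1 and value of joint gate below 0.12 rad and x of driver_red in the frame of cup between -0.052 and 0.052 m and y of driver_red in the frame of cup between -0.03 and 0.03 m and height (world z) of each of driver_red, driver_blue below 0.03 m and angle between each of driver_red, driver_blue's own x axis and vertical below 0.55 rad and linear speed of each of driver_red, driver_blue, cup below 0.02 m/s and x of driver_blue in the frame of cup between -0.052 and 0.052 m and y of driver_blue in the frame of cup between -0.03 and 0.03 m and angle between cup's own z axis and vertical below 0.1 rad); the robot touches nothing.
It fails at once if a bystander is pushed more than 4 cm (distance of any of tape, heatsink, fan, mug, multimeter, spray from where it was at the start of the episode above 0.04 m).
Of drive_a, drive_b, drive_c only 2 to 3 are there at a start; the rules pass over those that are not, and their reading is None.
Of driver_red, driver_blue only 1 to 2 are there at a start; the rules pass over those that are not, and their reading is None.
At some moment in a run one of drive_a, drive_b, drive_c, cup may be knocked a few centimetres aside while the robot is not near it.
It also fails if it takes over 210 s, if anything falls off the work surface, if the arm or the gripper's body presses on something with over 40 N, if the wrist force passes 120 N, or if a joint passes its speed limit or range.

## Working session

There is one attempt and no reset: what is moved stays moved. The work goes in short steps, Python scripts to look and compute and a tool call to move; the robot and the scene stay as the last step left them, time stands still between calls to the robot, and variables do not carry over. Pictures are saved under pics/ and viewed, at most 14 in all, crops included, and the job is handed in when it is done.

Besides the shell and the picture viewer there is one more tool, called after "Request:" by a JSON object that holds its "api" and its "payload". send_rows: Moves the arm, as the interface text tells. Its arguments: {"type":"object","properties":{"series":{"type":"array"}},"required":["series"]}

```bash
ls; mkdir -p pics; python3 - <<'E'
from bench import monitor,get_image,camera_info
import cv2,numpy as np
a=get_image("scene");b=get_image("side")
for n,i in(("scene",a),("side",b)):
    cv2.imwrite(f"pics/{n}0.png",cv2.resize(i[:,:,::-1],(800,600),interpolation=cv2.INTER_CUBIC))
    np.save(f"pics/{n}0.npy",i)
    c=camera_info(n);print(n,np.round(c['intrinsics'],1).tolist(),(-c['R'].T@c['t']).round(),c['R'].round(3).tolist())
print(monitor.read_state())
E
```

```text
pics
scene [[413.3, 0.0, 277.9], [0.0, 413.3, 208.7], [0.0, 0.0, 1.0]] [1140. -851. 1079.] [[0.832, 0.554, -0.005], [0.389, -0.59, -0.708], [-0.395, 0.587, -0.707]]
side [[397.8, 0.0, 278.6], [0.0, 397.8, 211.3], [0.0, 0.0, 1.0]] [ 155.  764. 1031.] [[-0.883, -0.469, -0.013], [-0.347, 0.673, -0.653], [0.315, -0.572, -0.757]]
{'clock': 0.1, 'joints': array([-1.05940045e+00,  3.85480230e-01,  6.79242273e-03, -4.11125931e-04,
       -1.19399913e+00, -2.58623773e-01]), 'joint_vel': array([-0.00112402, -0.00281327,  0.00422679,  0.0005274 ,  0.00020794,
       -0.00102725]), 'joint_efforts': array([ 2.78352200e-04, -3.93319380e+01,  1.88929993e+01,  4.19796824e+00,
       -2.62340582e-03,  7.02868419e-06]), 'position': array([ 156.20780348, -604.64266239,  230.34588287]), 'ee_rot': array([-1.25974580e-01,  9.92033001e-01,  9.47865668e-04, -1.77943980e-04]), 'contact_force': array([ 0.67069295,  0.54177864, -0.28480537]), 'wrist_torque': array([ 0.02609399, -0.0158862 ,  0.00800409]), 'grasp_force': 0.0, 'gripper_width': 85.22359975100497}
```

View pics/scene0.png

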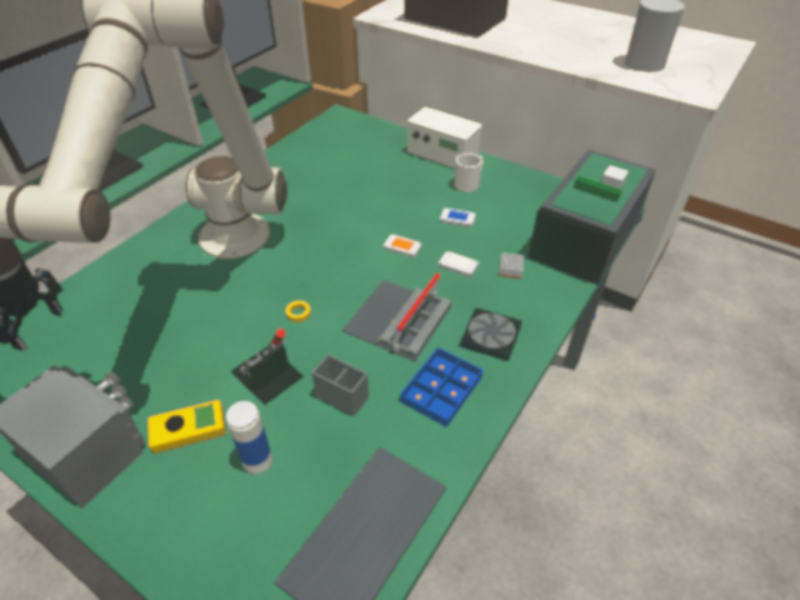

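View pics/side0.png

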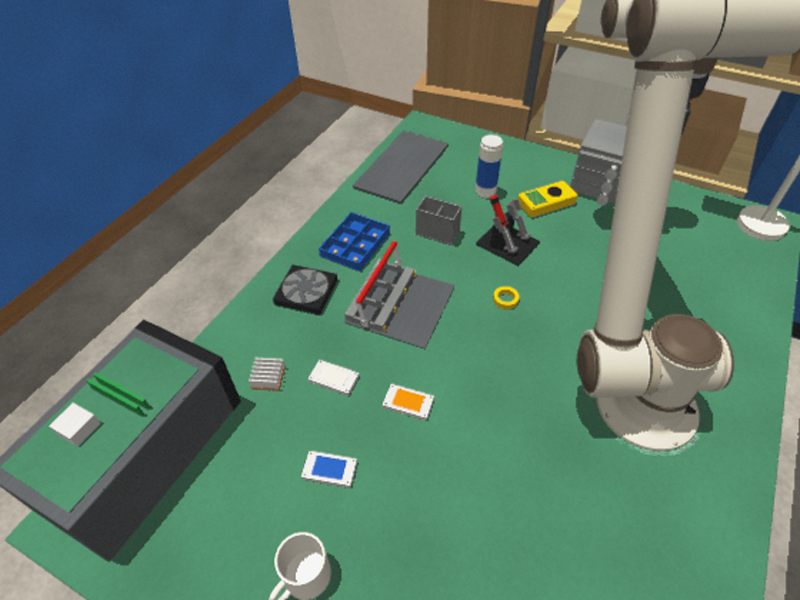

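Side view (800x600): drives at blue (330,468), orange (409,401), white (334,376), enclosure apron corners about (453,288),(424,346) with the raised red bar (395,245)-(360,300). The red driver is in the rest at (503,220), there is no blue driver, and the cup is at (438,220).

```bash
cat > h.py <<'E'
import numpy as np,cv2
from scipy.spatial.transform import Rotation as Rot
from bench import monitor,get_image,camera_info
def cam(n):
    c=camera_info(n);return np.array(c['intrinsics']),np.array(c['R']),np.array(c['t'])
def plane(c,uv,z):
    K,R,t=c;uv=np.atleast_2d(np.float64(uv));C=-R.T@t
    d=(R.T@np.linalg.inv(K)@np.c_[uv,np.ones(len(uv))].T).T
    return C+d*((z-C[2])/d[:,2])[:,None]
def proj(c,X):
    K,R,t=c;p=(K@(R@np.atleast_2d(X).T+t[:,None])).T;return p[:,:2]/p[:,2:]
def tri(c1,u1,c2,u2):
    P=[c[0]@np.c_[c[1],c[2]] for c in(c1,c2)]
    X=cv2.triangulatePoints(P[0],P[1],np.float64(u1).reshape(2,1),np.float64(u2).reshape(2,1)).ravel();return X[:3]/X[3]
def rect(c,cnt,z):  # contour on plane z -> centre, long-axis angle, (long,short)
    p=plane(c,cnt.reshape(-1,2),z)[:,:2].astype(np.float32)
    (x,y),(w,h),a=cv2.minAreaRect(p)
    if w<h:w,h,a=h,w,a+90
    return np.array([x,y]),(a+90)%180-90,(w,h)
def comps(m,amin=20):
    n=cv2.findContours(m.astype(np.uint8),cv2.RETR_EXTERNAL,cv2.CHAIN_APPROX_NONE)[0]
    return [k for k in n if cv2.contourArea(k)>=amin]
def plan(p,R,p0,R0):  # one-shot: needed shift in the start tool frame, turn in tool frame
    return (R0.T@(np.array(p)-p0)).round(1),Rot.from_matrix(R0.T@R).as_rotvec().round(3)
E
python3 - <<'E'
from h import *
I=np.load('pics/side0.npy');c=cam('side');I2=np.load('pics/scene0.npy');c2=cam('scene')
hsv=cv2.cvtColor(I,cv2.COLOR_RGB2HSV);h2=cv2.cvtColor(I2,cv2.COLOR_RGB2HSV)
f=1/1.42857
for n,u in(('blue',(330,468)),('orange',(409,401)),('white',(334,376))):
    x,y=int(u[0]*f),int(u[1]*f)
    win=np.zeros(I.shape[:2],bool);win[y-25:y+25,x-30:x+30]=1
    m=win&~((hsv[...,0]>50)&(hsv[...,0]<95)&(hsv[...,1]>70))&(hsv[...,2]>150)
    k=max(comps(m),key=cv2.contourArea);print(n,rect(c,k,14))
for n,u,z in(('apronR',(453,288),4),('apronL',(424,346),4),('cup',(438,205),88),('rest',(508,243),0),('tape',(507,297),9),('heatsink',(266,372),20),('mug',(303,566),80),('fan',(306,287),25),('mm',(548,198),35),('spray',(487,195),0),('tray',(355,240),20)):
    print(n,plane(c,np.array(u)*f,z).round(0)[0])
for i,hh,cc in((I,hsv,c),(I2,h2,c2)):
    m=((hh[...,0]<6)|(hh[...,0]>174))&(hh[...,1]>170)&(hh[...,2]>80)
    for k in comps(m,8):
        r=cv2.minAreaRect(k);print('red',r,cv2.contourArea(k))
print('bar ends', tri(c,np.array((395,243))*f,c2,np.array((437,276))*f),tri(c,np.array((359,301))*f,c2,np.array((399,328))*f))
for a,b in(((417,201),(314,375)),((460,215),(353,389)),((461,206),(369,371)),((423,198),(327,357))):
    pass
print('driver end',tri(c,np.array((493,199))*f,c2,np.array((281,333))*f))
print('wrist cam',camera_info('wrist'))
E
python3 - <<'E'
import cv2,numpy as np
a=np.load('pics/side0.npy')[120:260,220:420,::-1];b=np.load('pics/scene0.npy')[180:320,150:350,::-1]
cv2.imwrite('pics/crop0.png',np.hstack([cv2.resize(x,(400,280),interpolation=cv2.INTER_CUBIC) for x in(a,b)]))
E
```

```text
blue (array([501.88378906, 420.26672363]), 17.435916900634766, (96.25418853759766, 56.20687484741211))
orange (array([436.42572021, 220.81201172]), 8.979934692382812, (96.27574157714844, 56.917205810546875))
white (array([605.12194824, 241.43115234]), 5.954768180847168, (97.33462524414062, 56.62002944946289))
apronR [ 485. -112.    4.]
apronL [470.  77.   4.]
cup [ 610. -285.   88.]
rest [ 424. -327.    0.]
tape [ 357. -141.    9.]
heatsink [733. 304.  20.]
mug [426. 602.  80.]
fan [792.  64.  25.]
mm [ 381. -507.   35.]
spray [ 547. -486.    0.]
tray [ 775. -136.   20.]
red ((263.29412841796875, 190.1764678955078), (3.7729687690734863, 49.3915901184082), 30.963754653930664) 127.0
red ((349.0068359375, 148.6849365234375), (13.927896499633789, 4.68164587020874), 69.44395446777344) 45.0
red ((196.25001525878906, 233.25001525878906), (3.535533905029297, 4.242640495300293), 45.0) 12.5
red ((292.58917236328125, 211.0648651123047), (1.9115591049194336, 44.99513244628906), 36.02737808227539) 39.0
bar ends [638.82921016 -11.23220055 174.97293691] [636.6891087   -8.13457899  -7.9094338 ]
driver end [ 472.80224906 -298.91235867  147.82014634]
wrist cam {'intrinsics': array([[293.40996148,   0.        , 285.79962526],
       [  0.        , 293.40996148, 206.69644441],
       [  0.        ,   0.        ,   1.        ]]), 'R': array([[-0.24938648,  0.96840201,  0.00198125],
       [ 0.93356625,  0.23987062,  0.26630087],
       [ 0.25741105,  0.06826147, -0.96388792]]), 't': array([623.8832386 , -35.11305797, 377.40063601])}
```

View pics/crop0.png

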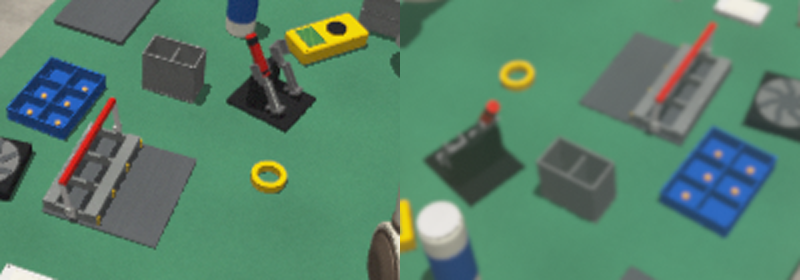

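The crop shows the cup with its divider, one red driver in the rest, and the enclosure with its bar raised. I'm moving the wrist camera over the enclosure and drives.

Request:
{"api": "send_rows", "payload": {"series": [[[-28,39.5,-7],[0,0,0],85],[[-28,39.5,-7],[0,0,0],85],[[-28,39.5,-7],[0,0,0],85],[[-28,39.5,-7],[0,0,0],85],[[-28,39.5,-7],[0,0,0],85],[[-28,39.5,-7],[0,0,0],85],[[-28,39.5,-7],[0,0,0],85],[[-28,39.5,-7],[0,0,0],85]]}}

```text
clock: 0.9
position: [294.0, -241.3, 287.4]
ee_rot: [-0.126, 0.992, 0.0, 0.0]
contact_force: [0.1, -1.7, 0.5]
gripper_width: 84.9
grasp_force: 0.0
```

Request:
{"api": "send_rows", "payload": {"series": [[[-28,39.5,-7],[0,0,0],85],[[-28,39.5,-7],[0,0,0],85],[[-28,39.5,-7],[0,0,0],85],[[-28,39.5,-7],[0,0,0],85],[[-28,39.5,-7],[0,0,0],85],[[-28,39.5,-7],[0,0,0.08],85],[[0,0,0],[0,0,0.09],85],[[0,0,0],[0,0,0],85]]}}

```text
clock: 1.7
position: [397.5, 29.6, 328.8]
ee_rot: [-0.043, 0.999, -0.0, -0.001]
contact_force: [0.1, 1.0, -1.0]
gripper_width: 85.4
grasp_force: 0.0
```

```bash
python3 - <<'E'
from h import *
I=get_image('wrist');np.save('pics/w1.npy',I);c=cam('wrist');np.savez('pics/w1c.npz',K=c[0],R=c[1],t=c[2])
cv2.imwrite('pics/w1.png',cv2.resize(I[:,:,::-1],(800,600),interpolation=cv2.INTER_CUBIC))
s=monitor.read_state();print(s['clock'],s['position'],s['ee_rot'])
a,b=cam('side'),cam('scene')
print('bar',tri(a,(220+112/2,120+100/2),b,(150+258/2,180+100/2)),tri(a,(220+64/2,120+182/2),b,(150+313/2,180+26/2)))
E
```

```text
1.75 [397.22340652  28.69342308 328.7947311 ] [-4.28254505e-02  9.99082332e-01 -1.60154858e-04 -6.69768896e-04]
bar [ 643.45637193 -108.08881057   89.25703917] [625.04583642  90.85795655  88.33882982]
```

View pics/w1.png

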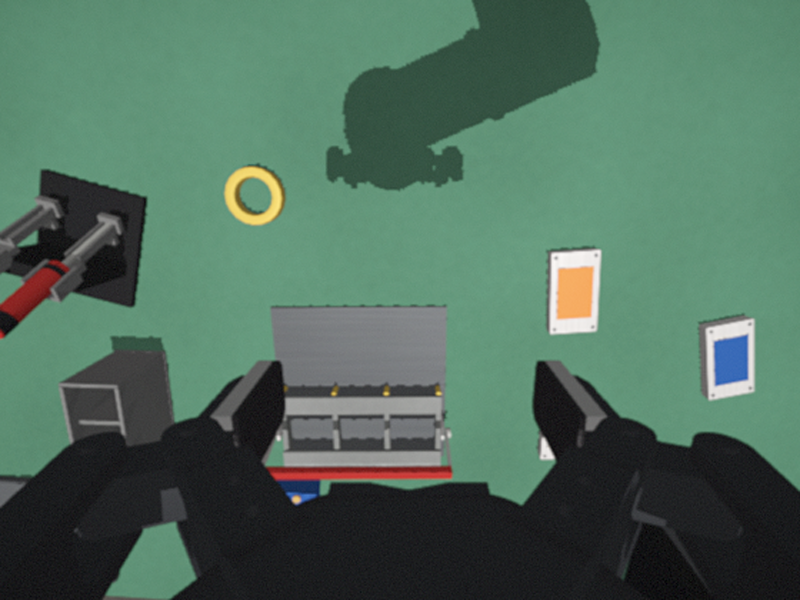

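The wrist view shows the apron's near corners at (271,307) and (446,307), divider tips in row ~389, the orange drive at (575,290), the blue drive at (729,358), and the bar at row 473. I'm fitting the enclosure and drives from this.

```bash
cat >> h.py <<'E'
def drives(I,c,side=False):
    hs=cv2.cvtColor(I,cv2.COLOR_RGB2HSV);out={}
    for n,(lo,hi) in dict(a=(100,125),c=(8,20)).items():
        m=(hs[...,0]>=lo)&(hs[...,0]<=hi)&(hs[...,1]>120)&(hs[...,2]>130)
        for k in comps(m,60):
            r=rect(c,k,14)
            if 35<r[2][0]<75 and r[2][1]>25: out.setdefault(n,[]).append(r)
    return out
def whites(I,c,z=14):
    hs=cv2.cvtColor(I,cv2.COLOR_RGB2HSV);m=(hs[...,1]<45)&(hs[...,2]>185)
    m|=((hs[...,0]>=8)&(hs[...,0]<=20)|(hs[...,0]>=100)&(hs[...,0]<=125))&(hs[...,1]>120)&(hs[...,2]>130)
    return [r for r in (rect(c,k,z) for k in comps(m,60)) if 85<r[2][0]<110 and 45<r[2][1]<65]
E
python3 - <<'E'
from h import *
I=np.load('pics/w1.npy');z=np.load('pics/w1c.npz');c=(z['K'],z['R'],z['t'])
print('whites wrist',whites(I,c)); S=np.load('pics/side0.npy');print('whites side',whites(S,cam('side')))
hs=cv2.cvtColor(I,cv2.COLOR_RGB2HSV)
m=np.zeros(I.shape[:2],bool);m[205:262,180:325]=1
g=m&(hs[...,1]<60)
k=max(comps(g),key=cv2.contourArea).reshape(-1,2)
f=plane(c,k,4)[:,:2]
front=k[:,1]<=k[:,1].min()+2
mid=(k[:,0]>195)&(k[:,0]<305)&front
v=cv2.fitLine(f[mid].astype(np.float32),cv2.DIST_HUBER,0,.01,.01).ravel();print('front',v, np.degrees(np.arctan2(v[1],v[0])))
rows=(k[:,1]>218)&(k[:,1]<250)
for nm,s in(('L',rows&(k[:,0]<230)),('R',rows&(k[:,0]>270))):
    v=cv2.fitLine(f[s].astype(np.float32),cv2.DIST_HUBER,0,.01,.01).ravel();print(nm,v,np.degrees(np.arctan2(v[1],v[0])))
print('corners',plane(c,np.array([(271,307),(446,307)])*.7,4))
y=(hs[...,0]>15)&(hs[...,0]<35)&(hs[...,1]>120);y[:250]=0;y[290:]=0
for q in comps(y,2):
    p=q.reshape(-1,2).mean(0);print('tip',p,plane(c,p,13).round(1))
E
```

```text
whites wrist [(array([502.35406494, 418.29553223]), 17.330808639526367, (94.80826568603516, 53.380699157714844)), (array([436.76425171, 219.84698486]), 8.843693733215332, (95.25534057617188, 54.4036979675293))]
whites side [(array([501.72131348, 421.35189819]), 17.592323303222656, (94.12644958496094, 53.85651779174805)), (array([436.14694214, 221.6817627 ]), 8.759000778198242, (94.20929718017578, 54.15286636352539)), (array([605.35943604, 242.49847412]), 5.922573089599609, (94.3476791381836, 54.211551666259766))]
front [ 9.7874537e-02 -9.9519879e-01  4.7663254e+02 -2.3813255e+01] -84.38321
L [ 9.9619251e-01  8.7180875e-02  5.1634229e+02 -1.2227114e+02] 5.001445
R [9.94091511e-01 1.08545296e-01 5.05755066e+02 8.26156998e+01] 6.231465
corners [[ 485.90887611 -123.91634555    4.        ]
 [ 468.59219169   78.8920392     4.        ]]
tip [305.86666667 273.2       ] [[571.3  78.4  13. ]]
tip [270.         273.42857143] [[577.   16.8  13. ]]
tip [233.92857143 273.42857143] [[582.3 -45.2  13. ]]
tip [198.85714286 271.71428571] [[ 584.2 -105.5   13. ]]
```

Request:
{"api": "send_rows", "payload": {"series": [[[-3.7,26.5,38.4],[0,0,0],85],[[-3.7,26.5,38.4],[0,0,0],85],[[-3.7,26.5,38.4],[0,0,0],85],[[-3.7,26.5,38.4],[0,0,0],85],[[-3.7,26.5,38.4],[0,0,0],85],[[-3.7,26.5,38.4],[0,0,0],85],[[-3.6,26.5,38.4],[0,0,-0.068],85],[[0,0,0],[0,0,0],85]]}}

```text
clock: 2.55
position: [406.2, 214.1, 55.4]
ee_rot: [-0.077, 0.997, -0.004, -0.004]
contact_force: [0.6, -0.7, 0.6]
gripper_width: 85.0
grasp_force: 0.0
```

```bash
cat >> h.py <<'E'
def yawR(deg,tilt=0):
    # tool x = -(cos,sin), tool z down; tilt (deg) leans tool z forward (+ along heading)
    a=np.radians(deg);x=-np.array([np.cos(a),np.sin(a),0]);z=np.array([0,0,-1.]);R=np.c_[x,np.cross(z,x),z]
    return R@Rot.from_rotvec([0,-np.radians(tilt),0]).as_matrix()
def st():
    s=monitor.read_state();return s,s['position'],Rot.from_quat(s['ee_rot']).as_matrix()
def go(p,R):
    s,p0,R0=st();print(s['clock'],p0.round(1),'w',round(s['gripper_width'],1),'f',s['contact_force'].round(1),'-> shift,turn',*plan(p,R,p0,R0))
E
python3 - <<'E'
from h import *
go([406.9,216.1,1],yawR(8.8))
print(whites(get_image('side'),cam('side')))
E
```

```text
2.55 [406.2 214.1  55.4] w 85.0 f [ 0.6 -0.7  0.6] -> shift,turn [-1.5  2.2 54.4] [-0.007 -0.009 -0.   ]
[(array([501.72131348, 421.35189819]), 17.592323303222656, (94.12644958496094, 53.85651779174805)), (array([440.18234253, 222.40270996]), 8.759000778198242, (86.01307678222656, 53.95677185058594)), (array([605.35943604, 242.49847412]), 5.922573089599609, (94.3476791381836, 54.211551666259766))]
```

Request:
{"api": "send_rows", "payload": {"series": [[[-1,1.5,18],[0,0,0],85],[[0,0,18],[0,0,0],85],[[0,0,14],[0,0,0],85],[[0,0,0],[0,0,0],85],[[0,0,0],[0,0,0],85]]}}

```text
clock: 3.1
position: [409.5, 216.6, 11.9]
ee_rot: [-0.075, 0.997, 0.001, 0.001]
contact_force: [0.6, -0.1, 0.3]
gripper_width: 85.1
grasp_force: 0.0
```

```bash
python3 - <<'E'
from h import *
go([406.9,216.1,1],yawR(8.8))
E
```

```text
3.1 [409.5 216.6  11.9] w 85.1 f [ 0.6 -0.1  0.3] -> shift,turn [ 2.6 -0.1 10.9] [ 0.001  0.002 -0.004]
```

Request:
{"api": "send_rows", "payload": {"series": [[[2,0,10],[0,0,0],85],[[0,0,0],[0,0,0],50],[[0,0,0],[0,0,0],50],[[0,0,0],[0,0,0],50],[[0,0,0],[0,0,0],50],[[0,0,0],[0,0,0],50],[[0,0,0],[0,0,0],50]]}}

```text
clock: 3.8
position: [406.9, 216.8, 1.2]
ee_rot: [-0.076, 0.997, 0.0, 0.0]
contact_force: [-1.5, 0.3, 5.2]
gripper_width: 52.5
grasp_force: 63.0
```

Request:
{"api": "send_rows", "payload": {"series": [[[0,0,-25],[0,0,0],50],[[0,0,-30],[0,0,0],50],[[-5,-30,0],[0,0,0],50],[[-6,-46,0],[0,0,0],50],[[-6,-47,0],[0,0,0],50],[[-6,-47,0],[0,0,0],50],[[-6,-47,0],[0,0,0],50],[[-5,-47,0],[0,0,0],50]]}}

```text
clock: 4.6
position: [480.1, -41.0, 55.5]
ee_rot: [-0.076, 0.997, 0.0, -0.0]
contact_force: [1.2, 1.0, -2.2]
gripper_width: 51.9
grasp_force: 63.8
```

Request:
{"api": "send_rows", "payload": {"series": [[[-4.5,-47,0],[0,0,0],50],[[0,0,15],[0,0,0.056],50],[[0,0,15],[0,0,0],50],[[0,0,0],[0,0,0],50],[[0,0,0],[0,0,0],50]]}}

```text
clock: 5.1
position: [491.3, -85.0, 25.4]
ee_rot: [-0.048, 0.999, -0.0, -0.001]
contact_force: [-0.9, 0.6, -2.0]
gripper_width: 52.1
grasp_force: 63.7
```

```bash
python3 - <<'E'
from h import *
go([492.6,-84.8,20],yawR(5.6))
I=get_image('wrist');c=cam('wrist');np.save('pics/w2.npy',I);np.savez('pics/w2c.npz',K=c[0],R=c[1],t=c[2])
cv2.imwrite('pics/w2.png',cv2.resize(I[:,:,::-1],(800,600),interpolation=cv2.INTER_CUBIC))
E
```

```text
5.1 [491.3 -85.   25.4] w 52.1 f [-0.9  0.6 -2. ] -> shift,turn [-1.3  0.   5.4] [-0.    -0.001 -0.002]
```

View pics/w2.png

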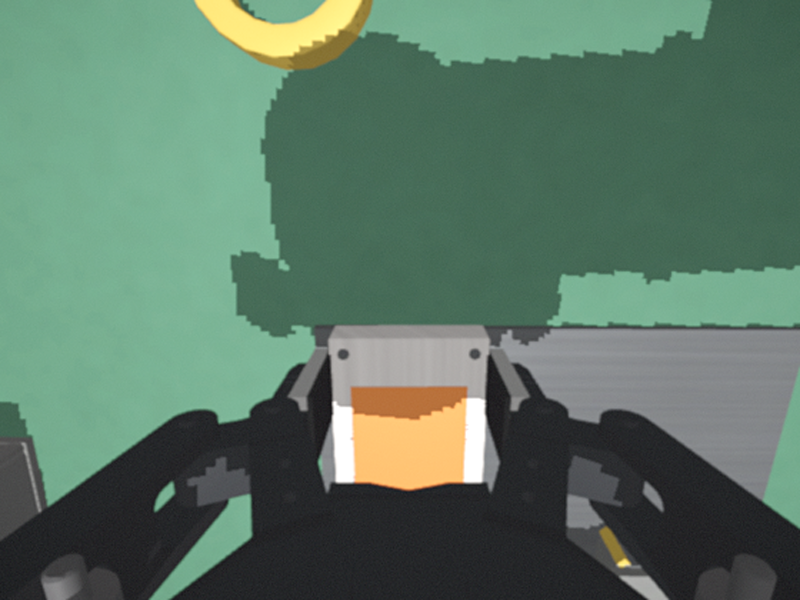

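The drive is held straight with its rear edge at (330..490,327). The apron's left rear corner is near (315,327) and a divider tip is at (612,548). Next I check lateral alignment.

```bash
python3 - <<'E'
from h import *
z=np.load('pics/w2c.npz');c=(z['K'],z['R'],z['t']);I=np.load('pics/w2.npy')
a=np.radians(5.6);ex=np.array([np.cos(a),np.sin(a)]);ey=np.array([-ex[1],ex[0]])
s,p,R=st();print('tcp e',p[:2]@ex,p[:2]@ey)
def e(px,zz):
    q=plane(c,np.array(px)*.7,zz)[0,:2];return (q@ex).round(1),(q@ey).round(1)
print('drive rear top',e((330,327),38.4),e((490,327),38.4),'screws',e((343,354),38.4),e((474,354),38.4))
hs=cv2.cvtColor(I,cv2.COLOR_RGB2HSV);y=(hs[...,0]>15)&(hs[...,0]<35)&(hs[...,1]>120);y[:350]=0;y[:,:405]=0
for q in comps(y,2):
    P=q.reshape(-1,2);print('tip box',cv2.boundingRect(q),cv2.minAreaRect(q))
    for u in(P[P[:,1].argmin()],P[P[:,1].argmax()]): print(u,[e(u/.7,zz) for zz in(4,13,22)])
print('apron corner',e((315,327),4),e((797,327),4),e((766,490),4))
E
```

```text
tcp e 481.1828781693173 -132.28290001597642
drive rear top (np.float64(460.3), np.float64(-157.6)) (np.float64(460.5), np.float64(-105.4)) screws (np.float64(469.9), np.float64(-153.8)) (np.float64(470.0), np.float64(-110.2))
tip box (420, 369, 21, 26) ((429.423095703125, 382.6153869628906), (30.26447105407715, 8.062257766723633), 60.2551155090332)
[423 369] [(np.float64(574.4), np.float64(-38.7)), (np.float64(565.5), np.float64(-43.8)), (np.float64(556.7), np.float64(-49.0))]
[433 394] [(np.float64(595.9), np.float64(-29.1)), (np.float64(585.9), np.float64(-34.7)), (np.float64(575.9), np.float64(-40.4))]
apron corner (np.float64(472.7), np.float64(-170.6)) (np.float64(473.2), np.float64(28.5)) (np.float64(553.4), np.float64(33.8))
```

Request:
{"api": "send_rows", "payload": {"series": [[[0,-0.5,10],[0,0,0],50],[[0,0,9],[0,0,0],50],[[0,0,0],[0,0,0],50],[[-10,0,0],[0,0,0],50],[[-10,0,0],[0,0,0],50],[[-5,0,0],[0,0,0],50],[[-5,0,0],[0,0,0],50],[[0,0,0],[0,0,0],50]]}}

```text
clock: 5.95
position: [522.3, -82.6, 6.5]
ee_rot: [-0.047, 0.999, 0.0, 0.0]
contact_force: [-0.1, -0.2, -1.5]
gripper_width: 52.0
grasp_force: 63.8
```

Request:
{"api": "send_rows", "payload": {"series": [[[-8,0,0],[0,0,0],50],[[-8,0,0],[0,0,0],50],[[-8,0,0],[0,0,0],50],[[-8,0,0],[0,0,0],50],[[-8,0,0],[0,0,0],50],[[0,0,0],[0,0,0],50]]}}

```text
clock: 6.55
position: [562.8, -78.7, 6.5]
ee_rot: [-0.048, 0.999, -0.0, 0.001]
contact_force: [0.2, -0.4, -1.9]
gripper_width: 52.0
grasp_force: 63.8
```

Request:
{"api": "send_rows", "payload": {"series": [[[0,0,0],[0,0,0],68],[[0,0,0],[0,0,0],68],[[0,0,0],[0,0,0],68],[[0,0,-25],[0,0,0],68],[[30,0,0],[0,0,0],0],[[30,0,0],[0,0,0],0],[[0,0,0],[0,0,0],0],[[0,0,0],[0,0,0],0]]}}

```text
clock: 7.35
position: [501.5, -84.6, 32.1]
ee_rot: [-0.048, 0.999, -0.0, 0.001]
contact_force: [-0.1, -0.2, 0.2]
gripper_width: 9.4
grasp_force: 0.0
```

Request:
{"api": "send_rows", "payload": {"series": [[[0,0,11],[0,0,0],0],[[0,0,11],[0,0,0],0],[[0,0,0],[0,0,0],0],[[-15,0,0],[0,0,0],0],[[-15,0,0],[0,0,0],0],[[-10,0,0],[0,0,0],0],[[-6,0,0],[0,0,0],0],[[0,0,0],[0,0,0],0]]}}

```text
clock: 8.15
position: [547.9, -80.1, 9.1]
ee_rot: [-0.047, 0.999, -0.0, 0.0]
contact_force: [-0.3, 0.0, 0.1]
gripper_width: 0.0
grasp_force: 0.0
```

Request:
{"api": "send_rows", "payload": {"series": [[[-6,0,0],[0,0,0],0],[[-6,0,0],[0,0,0],0],[[-4,0,0],[0,0,0],0],[[-3,0,0],[0,0,0],0],[[-3,0,0],[0,0,0],0],[[0,0,0],[0,0,0],0]]}}

```text
clock: 8.75
position: [569.8, -78.1, 9.6]
ee_rot: [-0.047, 0.999, -0.0, 0.001]
contact_force: [0.2, -0.1, -0.9]
gripper_width: -0.1
grasp_force: 0.0
```

Request:
{"api": "send_rows", "payload": {"series": [[[-3,0,0],[0,0,0],0],[[-2,0,0],[0,0,0],0],[[-2,0,0],[0,0,0],0],[[0,0,0],[0,0,0],0]]}}

```text
clock: 9.15
position: [572.9, -77.9, 9.1]
ee_rot: [-0.047, 0.999, -0.0, -0.004]
contact_force: [-7.1, -0.1, 5.6]
gripper_width: 0.1
grasp_force: 3.6
```

```bash
python3 - <<'E'
from h import *
s,p,R=st();print(p,s['contact_force'])
w=get_image('wrist');a=get_image('side');np.save('pics/s3.npy',a)
cv2.imwrite('pics/w3.png',np.hstack([w[150:,80:480,::-1],cv2.resize(a[150:285,220:353,::-1],(266,270),interpolation=cv2.INTER_CUBIC)]))
E
```

```text
[572.93595881 -77.85703555   9.14204177] [-7.12472656 -0.12137034  5.61609953]
```

View pics/w3.png

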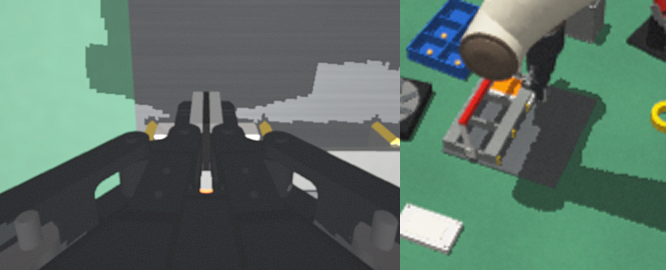

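The drive stopped at a firm contact, so drive_c is home, with the divider tips symmetric about the fingers. Next is the white drive.

Request:
{"api": "send_rows", "payload": {"series": [[[30,0,0],[0,0,0],0],[[0,10,-40],[0,0,0],85],[[0,40,-10],[0,0,0],85],[[0,48,0],[0,0,0],85],[[0,48,0],[0,0,0],85],[[0,48,0],[0,0,0],85],[[0,48,0],[0,0,0],85],[[0,0,0],[0,0,0],85]]}}

```text
clock: 10.05
position: [524.8, 166.6, 60.3]
ee_rot: [-0.051, 0.999, 0.001, 0.002]
contact_force: [0.6, -1.3, -0.4]
gripper_width: 84.9
grasp_force: 0.0
```

```bash
python3 - <<'E'
from h import *
I=get_image('side');print(whites(I,cam('side')))
W=get_image('wrist');print(whites(W,cam('wrist')))
go([575.5,238.2,30],yawR(5.9))
E
```

```text
[(array([501.72131348, 421.35189819]), 17.592323303222656, (94.12644958496094, 53.85651779174805)), (array([605.35943604, 242.49847412]), 5.922573089599609, (94.3476791381836, 54.211551666259766))]
[]
10.15 [523.8 162.4  59.7] w 84.9 f [ 0.2 -0.9 -0.6] -> shift,turn [-58.8  70.4  29.8] [ 0.001  0.002 -0.005]
```

Request:
{"api": "send_rows", "payload": {"series": [[[-20,35,0],[0,0,0],85],[[-38.8,35.4,0],[0,0,-0.005],85],[[0,0,28],[0,0,0],85],[[0,0,20],[0,0,0],85],[[0,0,0],[0,0,0],85],[[0,0,0],[0,0,0],85]]}}

```text
clock: 10.75
position: [574.1, 233.3, 11.6]
ee_rot: [-0.049, 0.999, -0.0, -0.0]
contact_force: [-0.4, 0.2, 0.2]
gripper_width: 85.1
grasp_force: 0.0
```

```bash
python3 - <<'E'
from h import *
go([575.5,238.2,1],yawR(5.9))
E
```

```text
10.75 [574.1 233.3  11.6] w 85.1 f [-0.4  0.2  0.2] -> shift,turn [-1.9  4.8 10.6] [-0.001 -0.    -0.004]
```

Request:
{"api": "send_rows", "payload": {"series": [[[-2,4.8,5],[0,0,0],85],[[0,0,5.5],[0,0,0],85],[[0,0,0],[0,0,0],50],[[0,0,0],[0,0,0],50],[[0,0,0],[0,0,0],50],[[0,0,0],[0,0,0],50],[[0,0,0],[0,0,0],50],[[0,0,0],[0,0,0],50]]}}

```text
clock: 11.55
position: [575.5, 239.7, 1.8]
ee_rot: [-0.05, 0.999, 0.0, 0.001]
contact_force: [-1.2, 0.0, 5.9]
gripper_width: 52.1
grasp_force: 63.7
```

Request:
{"api": "send_rows", "payload": {"series": [[[0,0,-25],[0,0,0],50],[[20,0,-30],[0,0,0],50],[[46,-10,0],[0,0,0],50],[[46,-20,0],[0,0,0],50],[[2.6,-48,0],[0,0,0],50],[[0,-48,0],[0,0,0],50],[[0,-48,0],[0,0,0],50],[[0,-40,0],[0,0,0],50]]}}

```text
clock: 12.35
position: [481.4, 13.0, 55.5]
ee_rot: [-0.05, 0.999, -0.0, -0.001]
contact_force: [0.7, 0.6, -2.2]
gripper_width: 52.3
grasp_force: 63.5
```

Request:
{"api": "send_rows", "payload": {"series": [[[0,-38.7,0],[0,0,0.004],50],[[0,0,20],[0,0,0],50],[[0,0,10],[0,0,0],50],[[0,0,0],[0,0,0],50],[[0,0,0],[0,0,0],50]]}}

```text
clock: 12.85
position: [486.3, -22.8, 25.8]
ee_rot: [-0.049, 0.999, -0.0, -0.0]
contact_force: [0.1, -0.8, -1.4]
gripper_width: 52.0
grasp_force: 63.5
```

```bash
cat > al.py <<'E'
from h import *
def e(c,px,z,a=np.radians(5.6)):
    q=plane(c,px,z)[0,:2];return np.round([q@[np.cos(a),np.sin(a)],q@[-np.sin(a),np.cos(a)]],1)
I=get_image('wrist');c=cam('wrist')
hs=cv2.cvtColor(I,cv2.COLOR_RGB2HSV);y=(hs[...,0]>15)&(hs[...,0]<35)&(hs[...,1]>120);y[:330]=0
for q in comps(y,2):
    P=q.reshape(-1,2);print('tip top',e(c,P[P[:,1].argmax()],22),'bottom',e(c,P[P[:,1].argmin()],4),len(P))
s,p,R=st();a=np.radians(5.6);print('tcp e',p[:2]@[np.cos(a),np.sin(a)],p[:2]@[-np.sin(a),np.cos(a)],'heading',np.degrees(np.arctan2(-R[1,0],-R[0,0])),p[2])
E
python3 al.py
```

```text
tip top [578.5  23.1] bottom [574.6  23.8] 62
tip top [ 574.4 -164.6] bottom [ 572.8 -163.1] 59
tcp e 482.13645089817066 -69.9793380351095 heading 5.584546656845674 26.19099076506556
```

Request:
{"api": "send_rows", "payload": {"series": [[[0,-0.5,10],[0,0,0],50],[[0,0,9],[0,0,0],50],[[0,0,0],[0,0,0],50],[[-10,0,0],[0,0,0],50],[[-10,0,0],[0,0,0],50],[[-5,0,0],[0,0,0],50],[[-5,0,0],[0,0,0],50],[[0,0,0],[0,0,0],50]]}}

```text
clock: 13.7
position: [501.5, -22.8, 5.7]
ee_rot: [-0.046, 0.999, -0.001, -0.016]
contact_force: [-30.1, 9.1, 24.9]
gripper_width: 52.2
grasp_force: 66.3
```

Request:
{"api": "send_rows", "payload": {"series": [[[-8,0,0],[0,0,0],50],[[-8,0,0],[0,0,0],50],[[-8,0,0],[0,0,0],50],[[-8,0,0],[0,0,0],50],[[-6,0,0],[0,0,0],50],[[0,0,0],[0,0,0],50]]}}

```text
clock: 14.3
position: [552.0, -17.6, 5.3]
ee_rot: [-0.047, 0.999, -0.0, -0.003]
contact_force: [-5.0, 1.0, -7.0]
gripper_width: 52.3
grasp_force: 73.8
```

```bash
python3 - <<'E'
from h import *
s,p,R=st();print(p,s['contact_force'],s['wrist_torque'])
w=get_image('wrist');a=get_image('side')
cv2.imwrite('pics/w4.png',np.hstack([w[150:,80:480,::-1],cv2.resize(a[150:285,220:353,::-1],(266,270),interpolation=cv2.INTER_CUBIC)]))
E
```

```text
[552.02059698 -17.59459783   5.30825177] [-5.03275949  0.98759207 -7.00352348] [0.4758707  1.61135475 0.12994766]
```

View pics/w4.png

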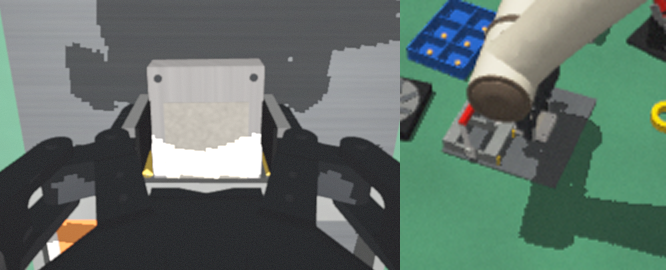

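Wrist crop: the white drive's rear edge is at crop (148..263,60), laterally centred between the divider tips, but it slid back in the grip. I'm checking how far in it is.

```bash
python3 - <<'E'
import al
from al import e,c
for z in(18,22): print(z,'rear',e(c,(228,211),z),e(c,(342,211),z),'screws',e(c,(237,228),z),e(c,(333,227),z))
E
```

```text
tip top [ 622.6 -149.4] bottom [ 636.8 -160.5] 28
tip top [ 605.5 -145.6] bottom [ 620.5 -154.7] 68
tcp e 547.6911375657204 -71.3829828471627 heading 5.419609623241915 5.3493353470175125
18 rear [518.2 -97.6] [518.4 -45.3] screws [526.5 -93.8] [526.1 -49.2]
22 rear [517.1 -96.7] [517.3 -46.1] screws [525.1 -93.1] [524.7 -49.8]
```

Request:
{"api": "send_rows", "payload": {"series": [[[0,0,0],[0,0,0],68],[[0,0,0],[0,0,0],68],[[0,0,0],[0,0,0],68],[[0,0,-25],[0,0,0],68],[[35,0,0],[0,0,0],0],[[35,0,0],[0,0,0],0],[[0,0,0],[0,0,0],0],[[0,0,0],[0,0,0],0]]}}

```text
clock: 15.25
position: [485.6, -23.9, 33.2]
ee_rot: [-0.048, 0.999, 0.0, 0.002]
contact_force: [-0.5, 0.4, 0.3]
gripper_width: 10.0
grasp_force: 0.0
```

Request:
{"api": "send_rows", "payload": {"series": [[[0,0,10],[0,0,0],0],[[0,0,11],[0,0,0],0],[[0,0,0],[0,0,0],0],[[-12,0,0],[0,0,0],0],[[-12,0,0],[0,0,0],0],[[-10,0,0],[0,0,0],0],[[-10,0,0],[0,0,0],0],[[0,0,0],[0,0,0],0]]}}

```text
clock: 16.05
position: [530.4, -19.6, 11.2]
ee_rot: [-0.048, 0.999, 0.0, 0.001]
contact_force: [0.0, 0.6, -0.3]
gripper_width: -0.0
grasp_force: 0.0
```

Request:
{"api": "send_rows", "payload": {"series": [[[-6,0,0.5],[0,0,0],0],[[-6,0,0.5],[0,0,0],0],[[-6,0,0.5],[0,0,0],0],[[-6,0,0],[0,0,0],0],[[-4,0,0],[0,0,0],0],[[-3,0,0],[0,0,0],0],[[0,0,0],[0,0,0],0]]}}

```text
clock: 16.75
position: [559.9, -16.8, 9.5]
ee_rot: [-0.048, 0.999, 0.0, 0.001]
contact_force: [-0.2, 0.3, 0.1]
gripper_width: 0.0
grasp_force: 0.0
```

Request:
{"api": "send_rows", "payload": {"series": [[[-2,0,0],[0,0,0],0],[[-2,0,0],[0,0,0],0],[[-2,0,0],[0,0,0],0],[[0,0,0],[0,0,0],0]]}}

```text
clock: 17.15
position: [566.0, -16.3, 9.6]
ee_rot: [-0.048, 0.999, 0.0, 0.001]
contact_force: [0.1, -0.0, -1.0]
gripper_width: -0.3
grasp_force: 0.0
```

Request:
{"api": "send_rows", "payload": {"series": [[[-1.5,0,0],[0,0,0],0],[[-1.5,0,0],[0,0,0],0],[[0,0,0],[0,0,0],0]]}}

```text
clock: 17.45
position: [567.4, -16.2, 9.4]
ee_rot: [-0.048, 0.999, -0.0, -0.001]
contact_force: [-4.1, -0.1, 2.1]
gripper_width: -0.2
grasp_force: 1.8
```

Request:
{"api": "send_rows", "payload": {"series": [[[30,0,0],[0,0,0],0],[[0,10,-40],[0,0,0],85],[[2,44,-10],[0,0,0],85],[[3,48,0],[0,0,0],85],[[3,48,0],[0,0,0],85],[[3,48,0],[0,0,0],85],[[3,48,0],[0,0,0],85],[[3,48,0],[0,0,0],85]]}}

```text
clock: 18.25
position: [493.6, 274.9, 60.0]
ee_rot: [-0.048, 0.999, 0.001, 0.001]
contact_force: [0.3, -0.6, 0.3]
gripper_width: 84.9
grasp_force: 0.0
```

Request:
{"api": "send_rows", "payload": {"series": [[[3,48,0],[0,0,0],85],[[2.5,48,0],[0,0,0],85],[[0,44,0],[0,0,-0.1],85],[[0,0,10],[0,0,-0.109],85],[[0,0,0],[0,0,0],85],[[0,0,0],[0,0,0],85]]}}

```text
clock: 18.85
position: [474.4, 410.7, 49.3]
ee_rot: [-0.151, 0.989, -0.0, 0.0]
contact_force: [-0.3, -0.3, -0.3]
gripper_width: 84.8
grasp_force: 0.0
```

```bash
python3 - <<'E'
from h import *
I=get_image('scene');print(whites(I,cam('scene'))); I=get_image('side');print(whites(I,cam('side')))
I=get_image('wrist');c=cam('wrist');print(drives(I,c))
go([473.4,411.3,1],yawR(17.5))
E
```

```text
[]
[]
{'a': [(array([502.27798462, 420.69116211]), 17.305105209350586, (57.97262191772461, 38.46611404418945))]}
19.0 [474.9 410.3  50.1] w 85.2 f [-0.4 -0.5  0.2] -> shift,turn [ 1.2  1.4 49.1] [ 0.     0.001 -0.003]
```

Request:
{"api": "send_rows", "payload": {"series": [[[1.2,1.6,18],[0,0,0],85],[[0,0,18],[0,0,0],85],[[0,0,12.5],[0,0,0],85],[[0,0,0],[0,0,0],85],[[0,0,0],[0,0,0],85]]}}

```text
clock: 19.5
position: [473.1, 412.0, 1.4]
ee_rot: [-0.152, 0.988, 0.0, 0.0]
contact_force: [0.1, 0.1, -0.0]
gripper_width: 85.2
grasp_force: 0.0
```

Request:
{"api": "send_rows", "payload": {"series": [[[0,0,0],[0,0,0],50],[[0,0,0],[0,0,0],50],[[0,0,0],[0,0,0],50],[[0,0,0],[0,0,0],50],[[0,0,0],[0,0,0],50],[[0,0,0],[0,0,0],50]]}}

```text
clock: 20.1
position: [473.2, 412.8, 2.4]
ee_rot: [-0.152, 0.988, 0.001, 0.001]
contact_force: [-1.6, -1.2, 5.7]
gripper_width: 52.3
grasp_force: 63.4
```

Request:
{"api": "send_rows", "payload": {"series": [[[0,0,-25],[0,0,0],50],[[8,-20,-30],[0,0,0],50],[[14,-45,0],[0,0,0],50],[[14,-46,0],[0,0,0],50],[[14,-46,0],[0,0,0],50],[[14,-46,0],[0,0,0],50],[[14,-46,0],[0,0,0],50],[[14,-46,0],[0,0,0],50]]}}

```text
clock: 20.9
position: [472.7, 101.2, 55.9]
ee_rot: [-0.152, 0.988, 0.0, -0.0]
contact_force: [1.5, -0.2, -0.8]
gripper_width: 52.3
grasp_force: 63.1
```

Request:
{"api": "send_rows", "payload": {"series": [[[14,-46,0],[0,0,0],50],[[1.6,-17.9,0],[0,0,0.1],50],[[0,0,15],[0,0,0.108],50],[[0,0,14],[0,0,0],50],[[0,0,0],[0,0,0],50],[[0,0,0],[0,0,0],50]]}}

```text
clock: 21.5
position: [477.5, 37.4, 26.9]
ee_rot: [-0.049, 0.999, -0.0, -0.0]
contact_force: [0.4, -0.1, -0.9]
gripper_width: 51.9
grasp_force: 63.1
```

```bash
python3 al.py; python3 - <<'E'
from h import *
go([478.5,38.2,7.2],yawR(5.6))
E
```

```text
tip top [ 575.3 -101.7] bottom [ 573.6 -100.5] 57
tcp e 479.3531984123199 -9.13336742317178 heading 5.582346928764339 27.325022281186495
21.55 [478.   37.7  27.3] w 52.0 f [-0.2 -0.8 -1.4] -> shift,turn [-0.6  0.5 20.1] [ 0.  0. -0.]
```

Request:
{"api": "send_rows", "payload": {"series": [[[0,0.6,10],[0,0,0],50],[[0,0,10],[0,0,0],50],[[0,0,0],[0,0,0],50],[[-6,0,0],[0,0,0],50],[[-4,0,0],[0,0,0],50],[[-4,0,0],[0,0,0],50],[[-4,0,0],[0,0,0],50],[[0,0,0],[0,0,0],50]]}}

```text
clock: 22.35
position: [495.6, 39.7, 6.7]
ee_rot: [-0.048, 0.999, -0.0, -0.0]
contact_force: [-1.0, 0.1, 0.2]
gripper_width: 52.1
grasp_force: 63.1
```

Request:
{"api": "send_rows", "payload": {"series": [[[-3,0,0],[0,0,0],50],[[-3,0,0],[0,0,0],50],[[-3,0,0],[0,0,0],50],[[0,0,0],[0,0,0],50]]}}

```text
clock: 22.75
position: [496.2, 39.3, 6.4]
ee_rot: [-0.048, 0.999, -0.002, -0.009]
contact_force: [-19.1, 8.9, 15.6]
gripper_width: 52.0
grasp_force: 64.7
```

Request:
{"api": "send_rows", "payload": {"series": [[[14,0,0],[0,0,0],50],[[0,0,-2],[0,0,0],50],[[0,0,0],[0,0,0],50],[[0,0,0],[0,0,0],50]]}}

```text
clock: 23.15
position: [491.9, 39.6, 9.3]
ee_rot: [-0.048, 0.999, 0.0, 0.001]
contact_force: [0.5, -0.3, -0.0]
gripper_width: 52.4
grasp_force: 63.1
```

```bash
python3 - <<'E'
import al
from al import *
a=get_image('side')
cv2.imwrite('pics/w5.png',np.hstack([I[150:,80:480,::-1],cv2.resize(a[150:285,220:353,::-1],(266,270),interpolation=cv2.INTER_CUBIC)]))
s,p,R=st();print(p,s['contact_force'])
E
```

```text
tip top [ 575.9 -100.8] bottom [ 577.9 -100.9] 53
tcp e 493.156489869558 -8.688085381382331 heading 5.538779862052933 9.160665956478097
[491.42404041  39.42233211   9.03237137] [-0.25427898  0.48199434 -0.96071871]
```

View pics/w5.png

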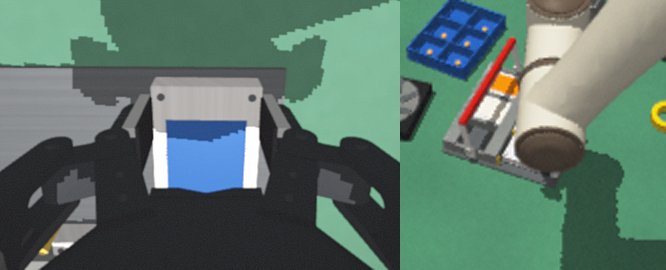

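The blue drive is held square and stopped at the mouth, with the side force pointing to +y. I'll shift it 1 mm to +y and retry slightly higher.

Request:
{"api": "send_rows", "payload": {"series": [[[0,1,0.8],[0,0,0],50],[[-3,0,0],[0,0,0],50],[[-3,0,0],[0,0,0],50],[[-3,0,0],[0,0,0],50],[[-2,0,0],[0,0,0],50],[[0,0,0],[0,0,0],50]]}}

```text
clock: 23.85
position: [502.1, 41.5, 8.2]
ee_rot: [-0.048, 0.999, 0.0, 0.0]
contact_force: [0.9, 0.1, -0.7]
gripper_width: 52.3
grasp_force: 63.1
```

Request:
{"api": "send_rows", "payload": {"series": [[[-4,0,0],[0,0,0],50],[[-5,0,0],[0,0,0],50],[[-6,0,0],[0,0,0],50],[[-6,0,0],[0,0,0],50],[[-6,0,0],[0,0,0],50],[[-6,0,0],[0,0,0],50],[[-6,0,0],[0,0,0],50],[[0,0,0],[0,0,0],50]]}}

```text
clock: 24.65
position: [541.5, 45.3, 8.3]
ee_rot: [-0.048, 0.999, 0.0, 0.001]
contact_force: [0.1, -0.2, -1.0]
gripper_width: 52.2
grasp_force: 63.1
```

Free travel. I'll release, back off, close and push.

Request:
{"api": "send_rows", "payload": {"series": [[[-8,0,0],[0,0,0],50],[[0,0,0],[0,0,0],68],[[0,0,0],[0,0,0],68],[[0,0,0],[0,0,0],68],[[0,0,-22],[0,0,0],68],[[35,0,0],[0,0,0],0],[[35,0,0],[0,0,0],0],[[0,0,0],[0,0,0],0]]}}

```text
clock: 25.45
position: [472.9, 37.5, 29.9]
ee_rot: [-0.048, 0.999, -0.001, -0.003]
contact_force: [0.3, -0.2, -0.6]
gripper_width: 24.7
grasp_force: 0.0
```

Request:
{"api": "send_rows", "payload": {"series": [[[0,0,0],[0,0,0],0],[[0,0,10],[0,0,0],0],[[0,0,11],[0,0,0],0],[[0,0,0],[0,0,0],0],[[-12,0,0],[0,0,0],0],[[-12,0,0],[0,0,0],0],[[-10,0,0],[0,0,0],0],[[-8,0,0],[0,0,0],0]]}}

```text
clock: 26.25
position: [522.2, 43.5, 9.4]
ee_rot: [-0.048, 0.999, 0.0, 0.001]
contact_force: [-0.0, 0.0, 0.4]
gripper_width: 0.1
grasp_force: 0.0
```

Request:
{"api": "send_rows", "payload": {"series": [[[-8,0,0],[0,0,0],0],[[-8,0,0],[0,0,0],0],[[-6,0,0],[0,0,0],0],[[-4,0,0],[0,0,0],0],[[-3,0,0],[0,0,0],0],[[0,0,0],[0,0,0],0]]}}

```text
clock: 26.85
position: [549.7, 46.1, 9.2]
ee_rot: [-0.048, 0.999, 0.0, 0.0]
contact_force: [-0.2, -0.8, -0.5]
gripper_width: 0.3
grasp_force: 0.0
```

Request:
{"api": "send_rows", "payload": {"series": [[[-3,0,0],[0,0,0],0],[[-3,0,0],[0,0,0],0],[[-2,0,0],[0,0,0],0],[[-2,0,0],[0,0,0],0],[[-1.5,0,0],[0,0,0],0],[[-1.5,0,0],[0,0,0],0],[[0,0,0],[0,0,0],0]]}}

```text
clock: 27.55
position: [561.5, 47.1, 9.1]
ee_rot: [-0.048, 0.999, -0.0, -0.001]
contact_force: [-2.4, 0.4, 2.4]
gripper_width: 0.1
grasp_force: 1.5
```

Request:
{"api": "send_rows", "payload": {"series": [[[30,0,0],[0,0,0],0],[[30,-20,-40],[0,0,0],0],[[20,-25,-40],[0,0,0],0],[[0,-25,-40],[0,0,0],0],[[0,-5,0],[0,0,0],0],[[0,0,0],[0,0,0],0]]}}

```text
clock: 28.15
position: [493.2, -33.3, 126.6]
ee_rot: [-0.048, 0.999, 0.001, 0.002]
contact_force: [-1.5, -0.3, -0.3]
gripper_width: -0.0
grasp_force: 0.0
```

```bash
python3 - <<'E'
import al
from al import *
b=get_image('side');c2=get_image('scene');np.savez('pics/g.npz',b=b,s=c2,w=I,K=c[0],R=c[1],t=c[2])
cv2.imwrite('pics/w6.png',np.hstack([I[200:,100:500,::-1],cv2.resize(b[150:260,230:353,::-1],(246,220),interpolation=cv2.INTER_CUBIC)]))
for q,cc in((b,cam('side')),(c2,cam('scene'))):
    hh=cv2.cvtColor(q,cv2.COLOR_RGB2HSV);m=((hh[...,0]<6)|(hh[...,0]>174))&(hh[...,1]>150)&(hh[...,2]>80)
    for k in comps(m,15):print(cv2.minAreaRect(k))
E
```

```text
tcp e 486.7597315750045 -80.84016443526777 heading 5.479263086052478 125.30027725600998
((263.3068542480469, 190.1888427734375), (3.8652188777923584, 49.396183013916016), 31.607500076293945)
((350.60003662109375, 152.20001220703125), (11.627553939819336, 4.472135543823242), 63.43495178222656)
((196.0, 233.5), (5.0, 4.0), 90.0)
((292.3513488769531, 210.8918914794922), (2.352686882019043, 46.61260986328125), 36.02737808227539)
```

View pics/w6.png

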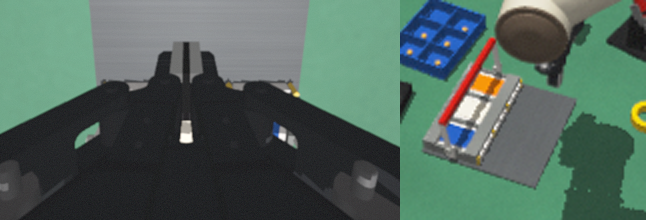

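The side crop shows the orange, white and blue drives home and the apron clear, with the bar raised. I'm going over the bar to hook it forward.

Request:
{"api": "send_rows", "payload": {"series": [[[-40,5,0],[0,0,0],0],[[-44,5,0],[0,0,0],0],[[-44,0,0],[0,0,0],0],[[-42,0,0],[0,0,0],0],[[0,0,0],[0,0,0],0],[[0,0,20],[0,0,0],0],[[0,0,23],[0,0,0],0],[[0,0,0],[0,0,0],0]]}}

```text
clock: 29.1
position: [656.7, -6.2, 77.0]
ee_rot: [-0.048, 0.999, -0.0, -0.005]
contact_force: [-0.5, -0.0, 0.1]
gripper_width: -0.2
grasp_force: 0.0
```

Request:
{"api": "send_rows", "payload": {"series": [[[13,0,0],[0,0,0],0],[[20,0,0],[0,0,0],0],[[15,0,7],[0,0,0],0],[[10,0,9],[0,0,0],0],[[7,0,10],[0,0,0],0],[[0,0,0],[0,0,0],0]]}}

```text
clock: 29.7
position: [594.8, -12.5, 56.1]
ee_rot: [-0.049, 0.999, -0.0, -0.001]
contact_force: [0.5, -1.0, 0.2]
gripper_width: -0.0
grasp_force: 0.0
```

```bash
python3 - <<'E'
from h import *
b=get_image('side');q=get_image('scene')
cv2.imwrite('pics/w7.png',np.hstack([cv2.resize(b[150:260,230:353,::-1],(369,330),interpolation=cv2.INTER_CUBIC),cv2.resize(q[160:270,230:353,::-1],(369,330),interpolation=cv2.INTER_CUBIC)]))
E
```

```text
(no output)
```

View pics/w7.png

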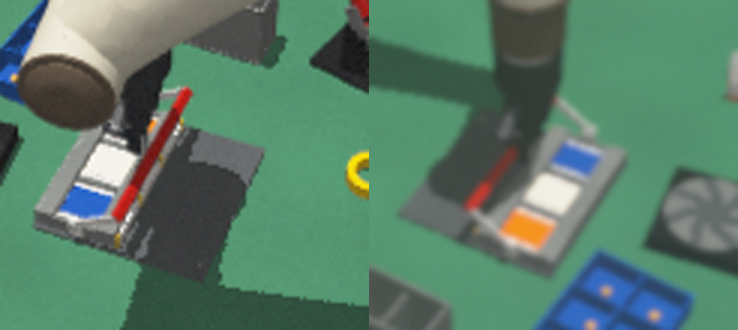

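The bar has swung forward of the roof. Now I go over it and press it down from above.

Request:
{"api": "send_rows", "payload": {"series": [[[0,0,-45],[0,0,0],0],[[0,0,-5],[0,0,0],0],[[33,0,0],[0,0,0],0],[[0,0,0],[0,0,0],0],[[0,0,25],[0,0,0],0],[[0,0,10],[0,0,0],0],[[0,0,8],[0,0,0],0],[[0,0,8],[0,0,0],0]]}}

```text
clock: 30.6
position: [557.5, -16.6, 54.1]
ee_rot: [-0.048, 0.999, -0.001, -0.007]
contact_force: [-14.8, 2.6, 7.7]
gripper_width: 0.0
grasp_force: 7.8
```

Request:
{"api": "send_rows", "payload": {"series": [[[0,0,8],[0,0,0],0],[[0,0,8],[0,0,0],0],[[0,0,6],[0,0,0],0],[[0,0,4],[0,0,0],0],[[0,0,0],[0,0,0],0]]}}

```text
clock: 31.1
position: [551.7, -17.2, 24.8]
ee_rot: [-0.047, 0.999, -0.001, -0.013]
contact_force: [-14.7, 4.1, -3.7]
gripper_width: -0.2
grasp_force: 6.6
```

```bash
python3 - <<'E'
from h import *
b=get_image('side');w=get_image('wrist')
cv2.imwrite('pics/w8.png',np.hstack([cv2.resize(b[150:260,230:353,::-1],(369,330),interpolation=cv2.INTER_CUBIC),w[90:,80:500,::-1]]))
E
```

```text
(no output)
```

View pics/w8.png

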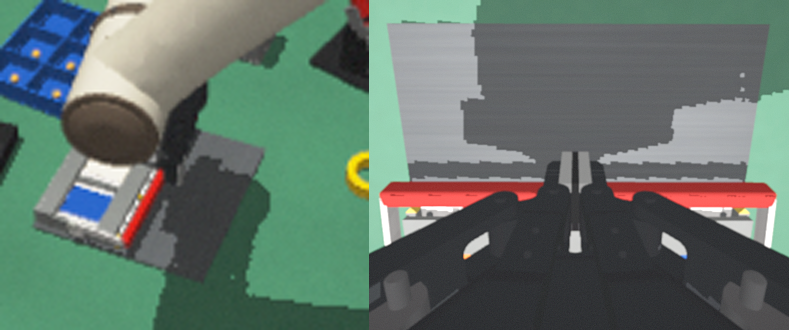

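The bar is nearly down and the fingers slid in front of it. I lift, step forward a few mm and press from above.

Request:
{"api": "send_rows", "payload": {"series": [[[4,0,-5],[0,0,0],0],[[0,0,-20],[0,0,0],0],[[0,0,-25],[0,0,0],0],[[0,0,0],[0,0,0],0],[[0,0,0],[0,0,0],0]]}}

```text
clock: 31.7
position: [559.6, -16.1, 80.0]
ee_rot: [-0.048, 0.999, 0.0, 0.001]
contact_force: [-0.1, 0.8, -1.2]
gripper_width: 0.0
grasp_force: 0.0
```

```bash
python3 - <<'E'
import al
from al import *
hh=cv2.cvtColor(I,cv2.COLOR_RGB2HSV);m=((hh[...,0]<6)|(hh[...,0]>174))&(hh[...,1]>150)&(hh[...,2]>80)
xs=np.concatenate([k.reshape(-1,2) for k in comps(m,15)])
l=xs[xs[:,0]<xs[:,0].min()+8];r=xs[xs[:,0]>xs[:,0].max()-8]
print(l.min(0),l.max(0),r.min(0),r.max(0))
for z in(16,22,30,40):print(z,e(c,(l[:,0].min(),l[:,1].mean()),z),e(c,(r[:,0].max(),r[:,1].mean()),z))
E
```

```text
tcp e 554.6464307960714 -70.74937999891404 heading 5.532132442301434 79.15007764897996
[137 227] [144 243] [431 228] [438 244]
16 [ 565.6 -181.2] [567.5  42.8]
22 [ 563.3 -178. ] [565.1  39.5]
30 [ 560.2 -173.6] [562.   35.1]
40 [ 556.4 -168.2] [558.1  29.5]
```

Request:
{"api": "send_rows", "payload": {"series": [[[-5,0,0],[0,0,0],0],[[0,0,20],[0,0,0],0],[[0,0,18],[0,0,0],0],[[0,0,6],[0,0,0],0],[[0,0,5],[0,0,0],0],[[0,0,4],[0,0,0],0],[[0,0,3],[0,0,0],0],[[0,0,0],[0,0,0],0]]}}

```text
clock: 32.55
position: [564.2, -15.8, 23.5]
ee_rot: [-0.048, 0.999, 0.0, 0.0]
contact_force: [-0.3, -0.5, -1.0]
gripper_width: -0.3
grasp_force: 0.0
```

Request:
{"api": "send_rows", "payload": {"series": [[[0,0,2],[0,0,0],0],[[0,0,1.5],[0,0,0],0],[[0,0,1],[0,0,0],0],[[0,0,0],[0,0,0],0]]}}

```text
clock: 32.95
position: [564.7, -15.7, 21.9]
ee_rot: [-0.049, 0.999, -0.0, 0.001]
contact_force: [-5.1, 1.8, 15.0]
gripper_width: -0.1
grasp_force: 7.8
```

Request:
{"api": "send_rows", "payload": {"series": [[[0,0,-15],[0,0,0],0],[[0,0,-30],[0,0,0],0],[[10,0,-40],[0,0,0],0],[[30,0,-40],[0,0,0],0],[[0,0,0],[0,0,0],85],[[0,0,0],[0,0,0],85]]}}

```text
clock: 33.55
position: [524.3, -19.5, 145.4]
ee_rot: [-0.048, 0.999, 0.001, 0.002]
contact_force: [-0.1, 0.3, 0.7]
gripper_width: 28.6
grasp_force: 0.0
```

```bash
python3 - <<'E'
import al
from al import *
hh=cv2.cvtColor(I,cv2.COLOR_RGB2HSV);m=((hh[...,0]<6)|(hh[...,0]>174))&(hh[...,1]>150)&(hh[...,2]>80)
xs=np.concatenate([k.reshape(-1,2) for k in comps(m,15)])
l=xs[xs[:,0]<xs[:,0].min()+6];r=xs[xs[:,0]>xs[:,0].max()-6]
for z in(10,16,22,30):print(z,e(c,(l[:,0].min(),l[:,1].mean()),z),e(c,(r[:,0].max(),r[:,1].mean()),z))
b=get_image('side');q=get_image('scene');np.savez('pics/d.npz',b=b,q=q,w=I,K=c[0],R=c[1],t=c[2])
cv2.imwrite('pics/w9.png',np.hstack([cv2.resize(b[120:205,270:420,::-1],(400,226),interpolation=cv2.INTER_CUBIC),cv2.resize(q[215:300,150:300,::-1],(400,226),interpolation=cv2.INTER_CUBIC)]))
E
```

```text
tip top [ 724.1 -206.3] bottom [ 736.9 -209. ] 14
tcp e 519.5288494698382 -70.63066475606945 heading 5.536694092555352 144.0422201847576
10 [ 564.3 -175. ] [565.6  36.6]
16 [ 561.9 -172.7] [563.1  34.3]
22 [ 559.4 -170.4] [560.6  31.9]
30 [ 556.2 -167.4] [557.3  28.8]
```

View pics/w9.png

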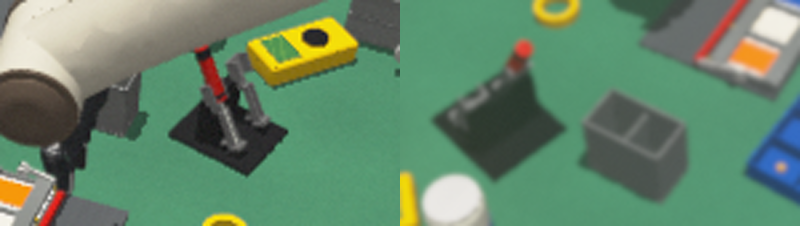

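The gate is down (bar at 562,16) and the cup is standing. I'm moving the wrist camera over the rest and cup.

Request:
{"api": "send_rows", "payload": {"series": [[[23.3,-27.9,-26],[0,0,0],60],[[23.3,-27.9,-26],[0,0,0],60],[[23.3,-27.9,-26],[0,0,0],60],[[23.3,-27.9,-26],[0,0,0],60],[[23.3,-27.9,-26],[0,0,0],60],[[23.3,-27.9,-26],[0,0,0],60],[[0,0,0],[0,0,0],60],[[0,0,0],[0,0,0],60]]}}

```text
clock: 34.5
position: [401.0, -200.2, 299.0]
ee_rot: [-0.047, 0.999, 0.0, -0.001]
contact_force: [0.4, -0.3, -0.3]
gripper_width: 60.0
grasp_force: 0.0
```

```bash
python3 - <<'E'
from h import *
I=get_image('wrist');c=cam('wrist');b=get_image('side');np.savez('pics/d2.npz',b=b,w=I,K=c[0],R=c[1],t=c[2])
cv2.imwrite('pics/w10.png',cv2.resize(I[:,:,::-1],(800,600),interpolation=cv2.INTER_CUBIC))
E
```

```text
(no output)
```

View pics/w10.png

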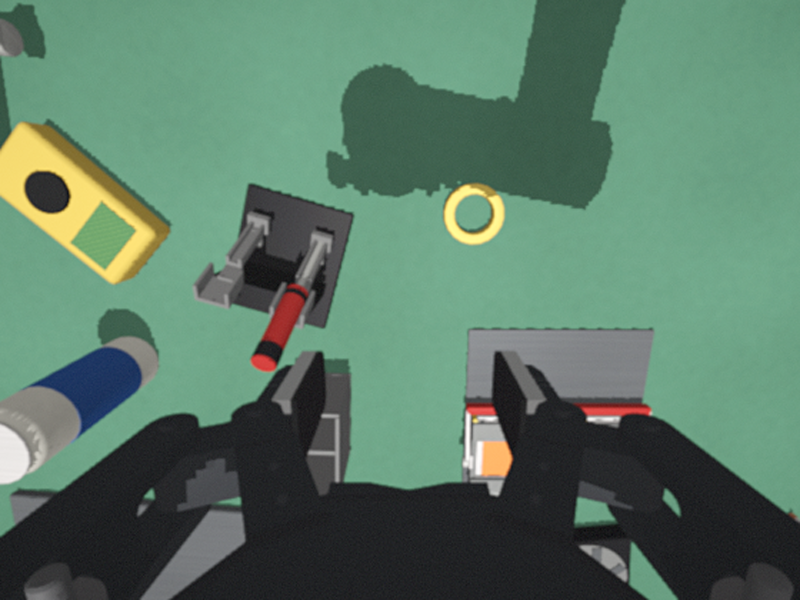

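The driver handle runs from collar (302,291) to end (264,361). Rest foot corners are at (250,184), (352,213) and (326,327), and the cup is partly hidden behind the left finger.

```bash
python3 - <<'E'
from h import *
z=np.load('pics/d2.npz');c=(z['K'],z['R'],z['t']);cs=cam('side')
for zz in(0,4,8):
    A,B,C=plane(c,np.array([(250,184),(352,213),(326,327)])*.7,zz)
    print(zz,A.round(1),B.round(1),C.round(1),np.linalg.norm(B-A),np.linalg.norm(C-B),np.degrees(np.arctan2(*(C-B)[1::-1])),np.degrees(np.arctan2(*(B-A)[1::-1]))-90)
hs=cv2.cvtColor(z['w'],cv2.COLOR_RGB2HSV);m=((hs[...,0]<7)|(hs[...,0]>173))&(hs[...,1]>140)&(hs[...,2]>70);m[:,225:]=0
k=max(comps(m),key=cv2.contourArea);print('wrist red',cv2.minAreaRect(k))
hs=cv2.cvtColor(z['b'],cv2.COLOR_RGB2HSV);m=((hs[...,0]<7)|(hs[...,0]>173))&(hs[...,1]>140)&(hs[...,2]>70);m[:,:320]=0
for k in comps(m,10):print('side red',cv2.minAreaRect(k),k.reshape(-1,2).min(0),k.reshape(-1,2).max(0))
def lineplane(px1,px2,cc):
    K,R,t=cc;Ki=np.linalg.inv(K)
    d=[R.T@Ki@np.array([*p,1.]) for p in(px1,px2)];n=np.cross(*d);return n/np.linalg.norm(n),-R.T@t
B_=cv2.resize(z['b'][110:200,300:420,::-1],(640,480),interpolation=cv2.INTER_CUBIC);cv2.imwrite('pics/w11.png',B_)
E
```

```text
0 [ 353.  -364.9    0. ] [ 372.1 -260.2    0. ] [ 499.3 -281.5    0. ] 106.41327048529821 128.98342732378873 -9.491478788189195 -10.316933208617542
4 [ 352.9 -363.5    4. ] [ 371.7 -259.7    4. ] [ 497.8 -280.8    4. ] 105.44590478617121 127.81088424922818 -9.491478788189182 -10.316933208617527
8 [ 352.7 -362.     8. ] [ 371.4 -259.2    8. ] [ 496.3 -280.1    8. ] 104.47853908704423 126.63834117466769 -9.491478788189196 -10.316933208617527
wrist red ((198.5850067138672, 222.9323272705078), (15.96983528137207, 39.61685562133789), 24.904767990112305)
side red ((349.4482421875, 149.62071228027344), (17.08397102355957, 4.828078746795654), 68.19859313964844) [345 141] [354 157]
```

View pics/w11.png

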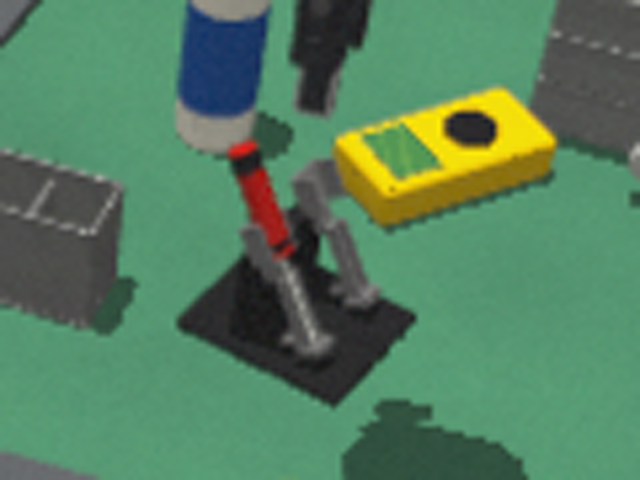

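```bash
python3 - <<'E'
from h import *
z=np.load('pics/d2.npz');c=(z['K'],z['R'],z['t']);cs=cam('side')
a=np.radians(-9.9);h=np.array([np.cos(a),np.sin(a),0]);n=np.array([-h[1],h[0],0]);O=np.array([426.6,-323.7,0])
def rp(cc,px):
    K,R,t=cc;C=-R.T@t;d=R.T@np.linalg.inv(K)@np.array([*px,1.]);return C+d*((32-(C-O)@n)/(d@n))
W=[np.array((264,362))*.7,np.array((302,290))*.7];S=[np.array((345.6,137.6)),np.array((354,157.3))]
for nm,P in(('tri',[tri(c,w,cs,s) for w,s in zip(W,S)]),('wplane',[rp(c,w) for w in W]),('splane',[rp(cs,w) for w in S])):
    d=P[0]-P[1];q=P[0]-O;print(nm,P[0].round(1),P[1].round(1),'len',np.linalg.norm(d).round(1),'elev',np.degrees(np.arcsin(d[2]/np.linalg.norm(d))).round(1),'head',np.degrees(np.arctan2(d[1],d[0])).round(1),'local',[(p-O)@h for p in P],[(p-O)@n for p in P])
# cup rim corners in side image (crop 5.333)
f=lambda x,y:(300+x/5.333,110+y/5.333)
for p in((122,186),(97,234)):print('cup rim',plane(cs,f(*p),88))
q=np.load('pics/d.npz')
for p in((583,122),(686,122),(615,92),(655,150)):  # scene crop corners (offset 400, scale 2.667)
    print('scene rim',plane(cam('scene'),(150+(p[0]-400)/2.667,215+p[1]/2.667),88))
E
```

```text
tri [ 471.6 -298.6  156.3] [ 429.3 -287.2   93.5] len 76.6 elev 55.1 head -15.2 local [np.float64(40.06445514330629), np.float64(-3.603309099212261)] [np.float64(32.43828652927854), np.float64(36.46959617609862)]
wplane [ 473.1 -299.3  154.5] [ 440.4 -293.6   66.6] len 93.9 elev 69.3 head -9.9 local [np.float64(41.667110118317495), np.float64(8.42894241369033)] [np.float64(32.00000000000001), np.float64(32.000000000000014)]
splane [ 471.5 -299.1  155.8] [ 428.7 -291.6   89.1] len 79.6 elev 56.9 head -9.9 local [np.float64(39.99185795313911), np.float64(-3.410127426556925)] [np.float64(31.999999999999865), np.float64(31.999999999999954)]
cup rim [[ 554.12613309 -304.90103133   88.        ]]
cup rim [[ 548.95600543 -251.92035524   88.        ]]
scene rim [[ 560.31573251 -311.06825417   88.        ]]
scene rim [[ 657.55697936 -246.87415706   88.        ]]
scene rim [[ 563.37901155 -256.69656528   88.        ]]
scene rim [[ 651.65033777 -297.38575036   88.        ]]
```

Request:
{"api": "send_rows", "payload": {"series": [[[-20.6,-27.7,14.8],[0,0,0],60],[[-20.6,-27.7,14.8],[0,0,0],60],[[-20.6,-27.7,14.8],[0,0,0],60],[[-20.6,-27.7,14.6],[0,0,0],60],[[0,0,0],[0,0,0.134],60],[[0,0,0],[0,0,0.133],60],[[0,0,0],[0,0.131,0],60],[[0,0,0],[0,0.131,0],60]]}}

```text
clock: 35.4
position: [493.8, -301.1, 240.3]
ee_rot: [0.084, 0.987, 0.011, -0.133]
contact_force: [1.0, 0.4, -0.2]
gripper_width: 60.2
grasp_force: 0.0
```

Request:
{"api": "send_rows", "payload": {"series": [[[0,0,0],[0,0.131,0],60],[[0,0,0],[0,0.131,0],60],[[0,0,0],[0,0,0],60],[[0,0,0],[0,0,0],60]]}}

```text
clock: 35.8
position: [494.5, -301.2, 237.8]
ee_rot: [0.081, 0.962, 0.022, -0.26]
contact_force: [-0.3, -0.2, 0.2]
gripper_width: 59.5
grasp_force: 0.0
```

```bash
python3 - <<'E'
from h import *
R=yawR(-9.9,-30);u=-R[:,2];print(u);P=np.array([454.1,-295.9,123.8]);go(P+60*u,R)
b=get_image('side');I=get_image('wrist');c=cam('wrist');np.savez('pics/d3.npz',b=b,w=I,K=c[0],R=c[1],t=c[2])
hs=cv2.cvtColor(I,cv2.COLOR_RGB2HSV);m=((hs[...,0]<7)|(hs[...,0]>173))&(hs[...,1]>140)&(hs[...,2]>70)
for k in comps(m,60):
    r=cv2.minAreaRect(k);print(r,cv2.contourArea(k))
s,p,R0=st();K=c[0]
for d in(-10,0,20,40):print('tool axis px',proj(c,p+R0[:,2]*d))
E
```

```text
[ 0.49255466 -0.08596455  0.8660254 ]
35.8 [ 494.5 -301.2  237.8] w 59.5 f [-0.3 -0.2  0.2] -> shift,turn [-22.   -1.7  59. ] [-0.002 -0.005  0.004]
((519.3423461914062, 294.5922546386719), (10.484346389770508, 85.44003295898438), 73.7059555053711) 760.5
((281.0, 244.5), (23.0, 24.0), 90.0) 435.0
((282.7479553222656, 221.39453125), (19.5760555267334, 21.355697631835938), 6.009006023406982) 295.0
tool axis px [[285.1740133  265.93356545]]
tool axis px [[285.20839091 257.17579641]]
tool axis px [[285.26570149 242.57580496]]
tool axis px [[285.31156306 230.89247178]]
```

Request:
{"api": "send_rows", "payload": {"series": [[[-11,-1,29],[0,0,0],60],[[-11,-1,30],[0,0,0],60],[[0,0,0],[0,0,0],60],[[0,0,0],[0,0,0],60]]}}

```text
clock: 36.3
position: [483.1, -302.7, 180.5]
ee_rot: [0.082, 0.963, 0.021, -0.257]
contact_force: [0.8, -0.2, 1.4]
gripper_width: 59.6
grasp_force: 0.0
```

```bash
python3 - <<'E'
from h import *
R=yawR(-9.9,-30);P=np.array([454.1,-295.9,123.8]);go(P,R)
I=get_image('wrist');c=cam('wrist')
hs=cv2.cvtColor(I,cv2.COLOR_RGB2HSV);m=((hs[...,0]<7)|(hs[...,0]>173))&(hs[...,1]>140)&(hs[...,2]>70)
for k in comps(m,60):print(cv2.minAreaRect(k))
s,p,R0=st();print(proj(c,p+np.outer([20,40,60,90],R0[:,2])))
cv2.imwrite('pics/w12.png',I[150:350,150:430,::-1])
E
```

```text
36.3 [ 483.1 -302.7  180.5] w 59.6 f [ 0.8 -0.2  1.4] -> shift,turn [-2.5  1.8 64. ] [-0.003  0.001  0.002]
((532.0963134765625, 317.32110595703125), (12.930654525756836, 59.76835250854492), 73.3007583618164)
((284.25, 249.75001525878906), (31.11269760131836, 30.405588150024414), 45.0)
((285.470458984375, 219.73880004882812), (26.019193649291992, 27.57794761657715), 2.2906100749969482)
[[285.29456417 242.60979667]
 [285.33757197 230.92319433]
 [285.37276878 221.35908896]
 [285.41501518 209.87938177]]
```

View pics/w12.png

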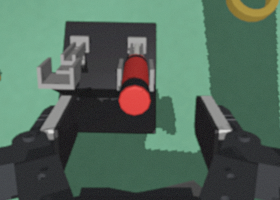

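Request:
{"api": "send_rows", "payload": {"series": [[[-4.5,-0.5,20],[0,0,0],60],[[0,0,20],[0,0,0],60],[[0,0,12],[0,0,0],60],[[0,0,10],[0,0,0],60],[[0,0,0],[0,0,0],60]]}}

```text
clock: 36.85
position: [456.0, -298.2, 123.0]
ee_rot: [0.082, 0.962, 0.022, -0.258]
contact_force: [0.1, 0.8, -0.4]
gripper_width: 59.8
grasp_force: 0.0
```

Request:
{"api": "send_rows", "payload": {"series": [[[0,0,0],[0,0,0],14],[[0,0,0],[0,0,0],14],[[0,0,0],[0,0,0],14],[[0,0,0],[0,0,0],14],[[0,0,0],[0,0,0],14],[[0,0,0],[0,0,0],14],[[0,0,0],[0,0,0],14]]}}

```text
clock: 37.55
position: [457.1, -298.5, 123.5]
ee_rot: [0.082, 0.963, 0.022, -0.257]
contact_force: [2.8, 0.3, 3.9]
gripper_width: 19.0
grasp_force: 58.4
```

Request:
{"api": "send_rows", "payload": {"series": [[[0,0,-20],[0,0,0],14],[[0,0,-45],[0,0,0],14],[[0,0,-45],[0,0,0],14],[[0,0,0],[0,-0.131,0],14],[[0,0,0],[0,-0.131,0],14],[[0,0,0],[0,-0.131,0],14],[[0,0,0],[0,-0.131,0],14],[[0,0,-35],[0,0,0],14]]}}

```text
clock: 38.35
position: [500.7, -304.0, 244.8]
ee_rot: [0.086, 0.996, 0.004, -0.009]
contact_force: [0.5, 0.2, -0.0]
gripper_width: 18.5
grasp_force: 58.8
```

Request:
{"api": "send_rows", "payload": {"series": [[[30,0,-15],[0,0,0],14],[[0,0,0],[0,0,0],14],[[0,0,0],[0,0,0],14]]}}

```text
clock: 38.65
position: [480.3, -302.2, 267.9]
ee_rot: [0.085, 0.996, 0.0, 0.0]
contact_force: [-0.3, -0.6, -0.5]
gripper_width: 18.8
grasp_force: 58.8
```

```bash
python3 - <<'E'
from h import *
s,p,R=st();print(s['clock'],p,s['ee_rot'].round(3),s['grasp_force'])
I=get_image('wrist');c=cam('wrist');b=get_image('side');q=get_image('scene');np.savez('pics/cup.npz',w=I,b=b,q=q,K=c[0],R=c[1],t=c[2])
v=np.zeros((600,800,3),np.uint8);v[:300,:400]=cv2.resize(I,(400,300))[...,::-1]
v[:300,400:]=cv2.resize(b[110:200,260:380,::-1],(400,300),interpolation=cv2.INTER_CUBIC)
v[300:,:400]=cv2.resize(q[230:305,190:290,::-1],(400,300),interpolation=cv2.INTER_CUBIC)
v[300:,400:]=cv2.resize(I[200:410,100:380,::-1],(400,300),interpolation=cv2.INTER_CUBIC)
cv2.imwrite('pics/w13.png',v)
E
```

```text
38.65 [ 480.31506675 -302.22060878  267.92911014] [0.085 0.996 0.    0.   ] 58.75722348690033
```

View pics/w13.png

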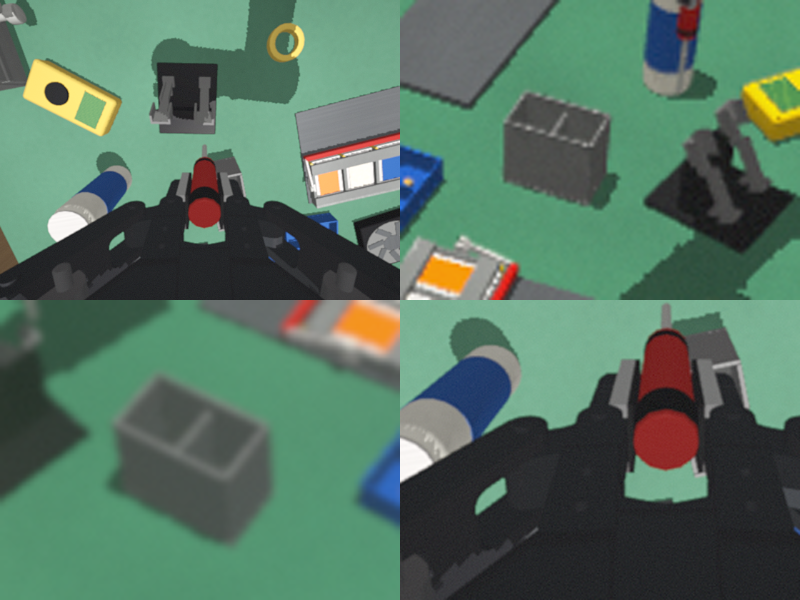

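The driver is held upright. Side crop cup rim corners are (525,91), (609,113), (592,142), (504,121). Scene crop corners are (116,420), (158,375), (270,428), (237,477).

```bash
python3 - <<'E'
from h import *
S=[(260+(x-400)/3.3333,110+y/3.3333) for x,y in((525,91),(609,113),(592,142),(504,121))]
Q=[(190+x/4,230+(y-300)/4) for x,y in((116,420),(158,375),(270,428),(237,477))]
Sd=[(260+(x-400)/3.3333,110+y/3.3333) for x,y in((572,101),(553,133))];Qd=[(190+x/4,230+(y-300)/4) for x,y in((210,413),(179,448))]
for n,P,D in(('side',S,Sd),('scene',Q,Qd)):
    X=plane(cam(n),P,88)[:,:2];print(n,X.round(0).tolist(),cv2.minAreaRect(X.astype(np.float32)),'mean',X.mean(0),'divider',plane(cam(n),D,88)[:,:2].round(0).tolist())
s,p,R=st();z=np.load('pics/cup.npz');c=(z['K'],z['R'],z['t'])
for d in(114,):print('expected tip px',proj(c,p+R[:,2]*d))
hs=cv2.cvtColor(z['w'],cv2.COLOR_RGB2HSV)
E
```

```text
side [[656.0, -302.0], [557.0, -310.0], [554.0, -257.0], [653.0, -245.0]] ((605.1675415039062, -277.4456481933594), (101.23263549804688, 56.66941452026367), 4.493412494659424) mean [ 604.93417923 -278.51065302] divider [[602.0, -310.0], [597.0, -252.0]]
scene [[559.0, -308.0], [559.0, -256.0], [661.0, -250.0], [667.0, -300.0]] ((611.3267211914062, -278.33892822265625), (107.8652572631836, 51.895896911621094), 4.2750725746154785) mean [ 611.53919955 -278.74514985] divider [[615.0, -264.0], [615.0, -303.0]]
expected tip px [[285.48852702 203.22564254]]
```

Request:
{"api": "send_rows", "payload": {"series": [[[-20,10,0],[0,0,0],14],[[-36,14.6,0],[0,0,0],14],[[-25,10,0],[0,0,0],14],[[-15,4,0],[0,0,0],14],[[0,0,0],[0,0,0],14],[[0,0,0],[0,0,0],14]]}}

```text
clock: 39.4
position: [582.2, -280.5, 266.4]
ee_rot: [0.085, 0.996, 0.0, -0.002]
contact_force: [-0.0, 0.1, 0.1]
gripper_width: 18.8
grasp_force: 58.8
```

```bash
python3 - <<'E'
from h import *
go([581.5,-280.5,122],yawR(-9.8))
b=get_image('side');q=get_image('scene')
v=np.hstack([cv2.resize(b[90:195,260:380,::-1],(400,350),interpolation=cv2.INTER_CUBIC),cv2.resize(q[217:305,190:290,::-1],(400,350),interpolation=cv2.INTER_CUBIC)])
cv2.imwrite('pics/w14.png',v)
s,p,R=st();c=cam('side');print('tip side px crop',(proj(c,p+R[:,2]*114)-[260,90])*3.3333, 'rim below',(proj(c,[p[0],p[1],88])-[260,90])*3.333)
E
```

```text
39.4 [ 582.2 -280.5  266.4] w 18.8 f [-0.   0.1  0.1] -> shift,turn [ 2.000e-01 -1.000e-01  1.444e+02] [ 0.    -0.003  0.001]
tip side px crop [[180.926612   139.98221309]] rim below [[177.52151076 188.22218806]]
```

View pics/w14.png

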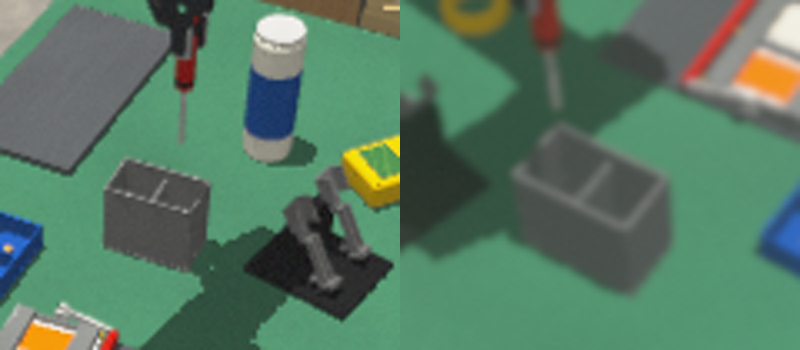

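The tip at (181,140) sits above the near cell, whose rim centre is about (178,190), so I lower it now. I have already gone over the picture-viewing limit, so the remaining checks will be numeric.

Request:
{"api": "send_rows", "payload": {"series": [[[0,0,25],[0,0,0],14],[[0,0,30],[0,0,0],14],[[0,0,30],[0,0,0],14],[[0,0,25],[0,0,0],14],[[0,0,12],[0,0,0],14],[[0,0,8],[0,0,0],14],[[0,0,4],[0,0,0],14],[[0,0,0],[0,0,0],14]]}}

```text
clock: 40.3
position: [582.5, -280.9, 134.7]
ee_rot: [0.085, 0.996, -0.0, 0.0]
contact_force: [-0.1, -0.1, 1.0]
gripper_width: 18.3
grasp_force: 58.8
```

Request:
{"api": "send_rows", "payload": {"series": [[[0,0,4],[0,0,0],14],[[0,0,3],[0,0,0],14],[[0,0,2],[0,0,0],14],[[0,0,0],[0,0,0],14]]}}

```text
clock: 40.7
position: [582.0, -280.6, 124.8]
ee_rot: [0.085, 0.996, 0.0, -0.0]
contact_force: [0.6, -0.1, -1.0]
gripper_width: 18.8
grasp_force: 58.8
```

Request:
{"api": "send_rows", "payload": {"series": [[[0,0,2],[0,0,0],14],[[0,0,2],[0,0,0],14],[[0,0,1],[0,0,0],14],[[0,0,0],[0,0,0],14]]}}

```text
clock: 41.1
position: [582.0, -280.7, 119.8]
ee_rot: [0.085, 0.996, 0.0, -0.0]
contact_force: [0.0, 0.2, 0.2]
gripper_width: 18.7
grasp_force: 58.8
```

Release gently (a small opening first), then retreat straight up.

Request:
{"api": "send_rows", "payload": {"series": [[[0,0,0],[0,0,0],30],[[0,0,0],[0,0,0],40],[[0,0,0],[0,0,0],46],[[0,0,-10],[0,0,0],46],[[0,0,-30],[0,0,0],46],[[0,0,-40],[0,0,0],46],[[0,0,-40],[0,0,0],46],[[20,0,-20],[0,0,0],46]]}}

```text
clock: 41.9
position: [565.0, -278.2, 264.9]
ee_rot: [0.085, 0.996, -0.001, 0.004]
contact_force: [-0.8, -0.5, 0.6]
gripper_width: 46.2
grasp_force: 0.0
```

Request:
{"api": "send_rows", "payload": {"series": [[[45,0,-10],[0,0,0],46],[[45,0,0],[0,0,0],46],[[40,0,0],[0,0,0],46],[[0,0,0],[0,0,0],46],[[0,0,0],[0,0,0],46],[[0,0,0],[0,0,0],46],[[0,0,0],[0,0,0],46]]}}

```text
clock: 42.6
position: [435.5, -255.5, 270.0]
ee_rot: [0.085, 0.996, -0.0, -0.0]
contact_force: [0.2, 0.4, -0.4]
gripper_width: 46.3
grasp_force: 0.0
```

```bash
python3 - <<'E'
from h import *
s,p,R=st();print(s['clock'],p,s['contact_force'],s['gripper_width'])
V={n:get_image(n) for n in('side','scene','wrist')};C={n:cam(n) for n in V}
for n in V:
    hh=cv2.cvtColor(V[n],cv2.COLOR_RGB2HSV);m=((hh[...,0]<7)|(hh[...,0]>173))&(hh[...,1]>140)&(hh[...,2]>60)
    for k in comps(m,12):print(n,'red',[np.round(x,1) for x in cv2.minAreaRect(k)])
    print(n,'expect handle 85..150:',proj(C[n],[[582,-280.5,89],[582,-280.5,154]]).round(1).tolist(),'bar',proj(C[n],[[572.5,-103,16],[552.5,100,16]]).round(0).tolist()[:2])
    m=cv2.inRange(hh,(8,120,130),(20,255,255))
c=C['side'];
# cup rim check: brightness outline now vs before
z=np.load('pics/cup.npz');print('cup diff',np.abs(z['b'][130:175,288:330].astype(int)-V['side'][130:175,288:330]).max(2).mean())
d=np.abs(np.load('pics/side0.npy').astype(int)-V['side']).max(2)>45
for n,X in dict(tape=(357,-141,9),heatsink=(733,304,20),fan=(792,64,25),mm=(381,-507,35),spray=(547,-486,80),mug=(426,602,60)).items():
    u,v=proj(c,X)[0].astype(int);print(n,'changed px',d[max(v-15,0):v+15,u-15:u+15].sum())
np.savez('pics/f.npz',**V)
E
```

```text
42.6 [ 435.49580479 -255.465283    270.00921922] [ 0.2297646   0.36922835 -0.39555645] 46.308635732021926
side red [array([282.4, 210.9]), array([ 3.5, 49.6]), np.float64(28.3)]
side red [array([313. , 143.5]), array([13.,  4.]), np.float64(90.0)]
side expect handle 85..150: [[313.1, 146.3], [314.1, 131.9]] bar [[293.0, 193.0], [270.0, 236.0]]
scene red [array([231. , 254.5]), array([9., 4.]), np.float64(90.0)]
scene red [array([229., 244.]), array([4., 4.]), np.float64(90.0)]
scene red [array([275.5, 218.4]), array([ 2.8, 42.8]), np.float64(36.9)]
scene expect handle 85..150: [[230.5, 257.0], [228.6, 243.1]] bar [[262.0, 235.0], [289.0, 199.0]]
wrist red [array([286. , 337.5]), array([11., 18.]), np.float64(90.0)]
wrist red [array([286., 312.]), array([30., 16.]), np.float64(90.0)]
wrist red [array([467.7, 238.5]), array([  8.8, 151.1]), np.float64(76.7)]
wrist expect handle 85..150: [[285.8, 304.7], [285.8, 341.3]] bar [[405.0, 252.0], [548.0, 216.0]]
cup diff 7.370899470899471
tape changed px 614
heatsink changed px 0
fan changed px 0
mm changed px 0
spray changed px 185
mug changed px 0
```

```bash
python3 - <<'E'
from h import *
V=np.load('pics/f.npz');a=np.radians(5.6)
for n in('side','scene'):
    hs=cv2.cvtColor(V[n],cv2.COLOR_RGB2HSV);c=cam(n)
    w=np.zeros(hs.shape[:2],bool);u=proj(c,[622,-12,18])[0].astype(int);w[u[1]-35:u[1]+35,u[0]-45:u[0]+45]=1
    for nm,m in(('c',cv2.inRange(hs,(8,120,120),(20,255,255))),('a',cv2.inRange(hs,(105,110,90),(125,255,255))),('b',cv2.inRange(hs,(0,0,150),(180,60,255)))):
        for k in comps((m>0)&w,15):
            r,ang,d=rect(c,k,18);print(n,nm,'xe,ye',(r@[np.cos(a),np.sin(a)]).round(1),(r@[-np.sin(a),np.cos(a)]).round(1),np.round(d,0))
    hs=cv2.cvtColor(V[n],cv2.COLOR_RGB2HSV)
    for q in comps(cv2.inRange(hs,(20,130,120),(34,255,255))>0,60):print(n,'yellow',rect(c,q,9)[0].round(0))
h0=cv2.cvtColor(np.load('pics/side0.npy'),cv2.COLOR_RGB2HSV)
for q in comps(cv2.inRange(h0,(20,130,120),(34,255,255))>0,60):print('start side yellow',rect(cam('side'),q,9)[0].round(0))
E
```

```text
side c xe,ye 626.0 -132.9 [49. 38.]
side a xe,ye 626.5 -7.7 [47. 38.]
side a xe,ye 748.1 -158.2 [158.  98.]
side b xe,ye 609.3 -78.9 [227.  84.]
side b xe,ye 666.4 -77.4 [193.  21.]
side yellow [ 359. -139.]
side yellow [ 390. -540.]
scene c xe,ye 621.8 -132.3 [51. 36.]
scene a xe,ye 743.7 -144.8 [120.  55.]
scene a xe,ye 622.9 -6.2 [47. 31.]
scene b xe,ye 631.3 -71.9 [221.  94.]
scene b xe,ye 600.1 29.6 [57. 53.]
scene yellow [ 379. -524.]
scene yellow [ 358. -136.]
start side yellow [ 362. -140.]
start side yellow [ 390. -540.]
```

All the checks agree: drives home, gate down, driver upright in the cup, bystanders in place. Handing in.

```bash
python3 -c "
from bench import job_done
print(job_done())"
```

```text
the job is handed in; nothing more can be done
None
```

I handed the job in at about 43 s of the 210 s allowed: all three drives are home, the gate is down, and the red screwdriver (no blue one was there) stands upright in the cup; the verdict wasn't shown, and I viewed 17 pictures against the limit of 14.

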